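Refit the sensor board of the bedsit heating controller

TASK

Refit the heating controller's sensor board: take the green board by its upright grey handle, slide it gold edge first along the two black guides of the white controller until it meets the connector, then swing both orange levers fully in so that they press it home, and let go. Feel your way gently, never forcing the board or the levers, and leave the mug, the controller's cover and the screwdriver where they are.

Things in the scene. Friction and masses are not known exactly. Their poses are not given: they have to be found in the camera images.
- hub: White heating controller, fixed: base plate 265 x 130 x 6 mm (x -125 to 140), origin on its underside, housing 50 mm high at x 117 to 145. x: the way the board is pushed in, y left, z up. On it a black guide frame on slotted screws, rigid, set anywhere within 8 mm in x and 6 mm in y of nominal; this shift is NOT measured. Numbers below are nominal and shift with the frame.
- guides: The guide frame on the controller, with its connector and both levers, taken as one piece for the forces on it (keep each push on them well under 25 N). Its given pose is the nominal one, the same as the hub's; the true place differs by the unmeasured shift.
- mouth (a point): Nominal middle of the guides' flared mouth, on the plate's top (6 mm above the dresser), hub axes alike. Flare: y = +-45 mm here, narrowing to +-37 (2 mm play each side) 34 mm further in. Behind it (-x) 119 mm of bare plate between the open levers, to set the board on and slide it. Channels 74 mm long, lips over the board's edges (underside 13.5, top 17.5 mm high); open between, so the handle passes.
- home (a point): Nominal place of the board's gold edge when fully home: 86 mm ahead of the hub origin, 8 mm up (hub axes). The brass connector's face starts 6 mm before it and yields these 6 mm to a hard stop, against about 5 N, more the faster it is pushed; it does not spring back.
- left_pivot (a point): Nominal upright pivot of the left lever, at the plate's top, hub axes: x -10, y 52 mm from the hub origin. The lever's upright orange post (14 mm across, 16 to 54 mm above the dresser) is 65 mm from the pivot: lever open at (-27, +59) mm from it, closed at (-65, 0). Push it from outside with the fingers. A nose 20 mm from the pivot swings behind the board's rear edge and drives it home.
- right_pivot (a point): The same for the right lever, mirrored: x -10, y -52 mm from the hub origin; post open at (-27, -59) mm from it, closed at (-65, 0). A nose gets behind the board's rear edge only if the board is less than about 7 mm short of home (so push it up to the connector first); open noses leave 92 mm free between them, 24 mm before the mouth.
- lever_left (a joint): left (+y) lever: 0 rad open, 1.15 rad fully in (hard stop), starts at 0 to 0.12; counter-clockwise from above closes it. Stiff hinge, about 0.08 Nm: it stays where it is left; pushing the post takes 2 to 8 N. It must end within 0.07 rad of fully in.
- lever_right (a joint): right (-y) lever, mirrored: 0 rad open, 1.15 rad fully in (hard stop); clockwise from above closes it. Otherwise as the left one.
- board_handle (a point): centre of the board's upright grey handle: 30 mm along x, 12 mm wide (y, grip it across this), from 4 to 50 mm above the board's underside; this point is 27 mm above it. Green board 100 (x) x 70 (y) x 4 mm, about 0.12 kg, handle at its middle, flat on the dresser left or right of the controller; parts on it up to 7 mm above the underside. x towards the gold edge, z up.
- board_edge (a point): middle of the board's gold leading edge, 50 mm ahead of the handle centre along the board's x, 2 mm above its underside; axes as the handle's.
- board: the green board itself; origin at the centre of its underside, axes as the handle's.
- mug: cream ceramic mug on the dresser, right of the controller, 82 mm across, 92 mm high; bystander
- cover: the controller's open white plastic cover, 120 x 85 x 28 mm, lying on the dresser on the other side of the controller from the board; bystander
- screwdriver: blue-handled screwdriver, 160 mm long, on the dresser left of the controller; bystander
Not all that is in view belongs to the job. Several things have the shape of the board; the one meant has the colours described above.

How it is judged:
By the outcome, as a careful person would: the job done as asked, in the order asked, and still so for the second after the job is handed in, with the robot touching nothing.
It also fails if it takes over 72 s, if anything falls off the work surface, if the arm or the gripper's body presses on something with over 40 N, if the wrist force passes 120 N, or if a joint passes its speed limit or range.

ROBOT

A 6-joint arm with a two-finger parallel gripper is mounted at the origin on the work surface. World frame = base frame: x ahead of the robot, y to its left, z up, the work surface at z = 0. Lengths are in mm, angles in rad, forces in N, time in s.
With the tool pointing down it reaches from about 300 to 1000 mm from the base axis. Payload 5.1 kg.
Tool frame: the origin (TCP) lies at the very end of the fingers, on their centre line; the grasp point (between the pads) lies 19 mm behind it; z points along the fingers, y is the direction in which the jaws open and shut (so a half turn about z gives the same grasp; the last joint's range is limited). The gripper opens to 95 mm and grips with 3 to 60 N. Pads are 20 mm wide; open, the fingers measure 119 mm over their backs; the gripper's body (75 mm by 180 mm) begins 59 mm behind the grasp point.
Start: joints at [-1.335, 0.124, 1.65, -0, 1.367, -0.083], TCP at [203.695, -617.246, 214.656] pointing down, gripper open.
Joint ranges: [-2.61, 2.61], [-1.02, 2.33], [0.03, 2.71], [-1.35, 4.49], [0.32, 2.68], [-2.91, 2.91]. Speed limits (rad/s): [2.57, 2.57, 3.14, 3.14, 3.14, 3.14].

INTERFACE

Orientations are given as a 3x3 rotation matrix whose columns are the frame's x, y, z axes.
In Python, from rig import readout, eyes, ticket gives the robot as it stands. The module is installed in compiled form; this text tells all that it offers.
- The arm moves only by the shell command python3 -m pendant 'ROWS' [OPENING] [FORCE]. ROWS is JSON, a list of rows, each an object with "slide": the shift along the tool's x, y, z in mm, a list of three; "yaw": the turn about the tool's z in degrees. In form: [{"slide": [x, y, z], "yaw": yaw}, ...]. A call has 1 to 5 rows; each row is the pose to reach, as a shift and turn from the pose commanded when the call began, along the tool's axes at that moment; what a row does not reach only later rows make up. A row lasts 1/10 s, in which the tool goes at most 50 mm and 8.59 degrees, less where a joint would pass 70% of its speed; a pose out of reach is approached as far as the arm can. A call with a gripper value outside its range is refused whole. OPENING is the finger opening in mm, from 0 to 95.1, set as the call begins (- or left out, the last holds). The fingers move at their own pace and stop on an object; FORCE is the grip in N (left out, the last holds). Time passes only in rows, so rows that repeat a pose let the fingers close. It gives the time, the measured TCP pose, the force and the opening at its end, in the units of the state.
- readout.get_state(): the state, without advancing time (a new reading comes with each control period).
- eyes.get_image(name): name is "scene" or "top" or "wrist"; returns (picture, depth): 420x560x3 uint8, red, green, blue; 420x560 float32, mm along the optical axis (not along the pixel's ray), 0 where there is no reading.
- eyes.calibration(name): a dict with "vfov" (degrees; the focal length in pixels is half the picture's height over the tangent of half this angle, whatever the lens; pixels are square), "cx", "cy" (the principal point, pixels), "view" (4x4, takes a point from world to camera coordinates); the wrist camera has in their place "tool_from_camera" (4x4, takes a point from camera to tool coordinates, whose origin is the TCP and whose axes are the flange's). Camera axes: x right, y up, looking along -z (the intrinsics and any distortion apply to the point x, -y, -z); pixel columns grow to the right and rows downward; lengths in mm; the calibration is good to about 2 mm. A picture is of the moment at which its call begins: read the wrist's pose just before it. calibration takes no time and is no camera call.
- ticket.hand_in(): hands the job in, once; it reports no verdict.
The state is a dict: "t": time; "joint_positions": joint angles; "qvel": joint speeds; "joint_efforts": joint torques, N m; "tcp_pos": TCP position; "tool_rot": TCP orientation; "wrist_force": force on the tool from outside, world axes, zero at the start; "ft_torque": the same for the moment, N m; "width": finger opening in mm.
Only numpy, scipy, OpenCV 4.12 (cv2) and the standard library are available. Lean on these libraries where they do the work, as an engineer would, in place of code of your own. Each camera call takes 0.05 s, during which the arm holds its last target.

## Working session

There is one attempt and no reset: what is moved stays moved. The work goes in short steps, Python scripts to look and compute and a shell command to move; the robot and the scene stay as the last step left them, time stands still between calls to the robot, and variables do not carry over. Pictures are saved under pics/ and viewed, and the job is handed in when it is done.

```bash
mkdir -p pics; ls; cat > h.py <<'E'
import numpy as np, cv2
from rig import readout, eyes
def snap(name,fn):
    s=readout.get_state(); im,d=eyes.get_image(name)
    cv2.imwrite(f'pics/{fn}.png',im[:,:,::-1]); np.savez(f'pics/{fn}.npz',im=im,d=d,p=s['tcp_pos'],R=s['tool_rot'],name=name)
    return s,im,d
def world(fn,u,v,depth=None,z=None):
    f=np.load(f'pics/{fn}.npz'); name=str(f['name']); c=eyes.calibration(name)
    F=210/np.tan(np.radians(c['vfov'])/2)
    if 'view' in c: M=np.linalg.inv(np.array(c['view']))
    else:
        T=np.eye(4);T[:3,:3]=f['R'];T[:3,3]=f['p'];M=T@np.array(c['tool_from_camera'])
    dr=np.array([(u-c['cx'])/F,-(v-c['cy'])/F,-1.])
    o=M[:3,3];w=M[:3,:3]@dr
    if z is not None: return o+w*(z-o[2])/w[2]
    if depth is None: depth=float(f['d'][int(round(v)),int(round(u))])
    return o+w*depth
def crop(fn,u0,v0,u1,v1,out,k):
    im=cv2.imread(f'pics/{fn}.png')[v0:v1,u0:u1]
    cv2.imwrite(f'pics/{out}.png',cv2.resize(im,None,fx=k,fy=k,interpolation=cv2.INTER_CUBIC))
E
python3 - <<'E'
from h import *
for n in ['scene','top']: snap(n,n+'0')
for n in ['scene','top','wrist']: print(eyes.calibration(n))
print(readout.get_state())
E
```

```text
pics
{'vfov': 48.80385254181735, 'cx': 274.62707818486354, 'cy': 208.07463151775835, 'view': array([[ 7.29820880e-01,  6.83439506e-01,  1.64901545e-02,
        -4.13627269e+02],
       [-5.29322991e-01,  5.49651316e-01,  6.46297611e-01,
         2.22764906e+02],
       [ 4.32641485e-01, -4.80410109e-01,  7.62907250e-01,
        -1.50722766e+03],
       [ 0.00000000e+00,  0.00000000e+00,  0.00000000e+00,
         1.00000000e+00]])}
{'vfov': 47.89623077265161, 'cx': 279.7204689986751, 'cy': 201.5764299750747, 'view': array([[-1.39488308e-02, -9.99851240e-01,  1.01452960e-02,
         4.45155879e+01],
       [ 9.83613339e-01, -1.18969081e-02,  1.79897924e-01,
        -5.20466587e+02],
       [-1.79750465e-01,  1.24884142e-02,  9.83632965e-01,
        -9.72710085e+02],
       [ 0.00000000e+00,  0.00000000e+00,  0.00000000e+00,
         1.00000000e+00]])}
{'vfov': 71.5052385484842, 'cx': 278.1649488433198, 'cy': 204.68674530793905, 'tool_from_camera': array([[-1.33468251e-03,  9.60645024e-01,  2.77775729e-01,
         7.93373275e+01],
       [ 9.99999047e-01,  1.18441428e-03,  7.08771619e
[... 322 characters left out ...]
2643e+00, -8.26544055e-02]), 'qvel': array([-1.23197789e-04, -2.48086658e-03, -1.61023690e-03,  5.06015709e-04,
       -1.30538971e-03,  5.49181905e-05]), 'joint_efforts': array([ 3.84345485e-04, -4.18880618e+01, -3.61096287e+01,  7.76493503e-02,
        4.61739453e-02, -7.19844434e-05]), 'tcp_pos': array([ 203.52754668, -616.68103227,  213.48511817]), 'tool_rot': array([[ 9.49606608e-01,  3.13443873e-01, -4.78054359e-04],
       [ 3.13444207e-01, -9.49604733e-01,  1.89211542e-03],
       [ 1.39109302e-04, -1.94660867e-03, -9.99998096e-01]]), 'wrist_force': array([ 0.51019084, -0.42502196, -0.44842413]), 'ft_torque': array([ 0.01063873,  0.02137365, -0.06330891]), 'width': 94.78286340768932}
```

View pics/scene0.png

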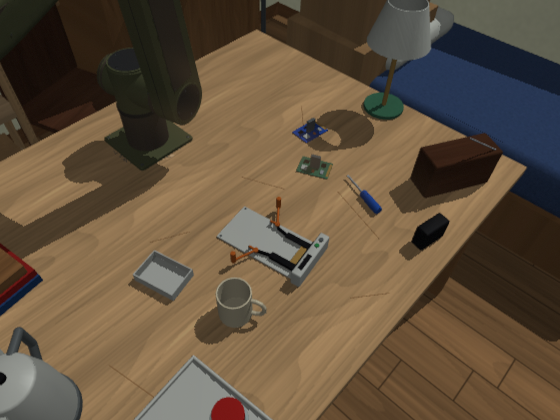

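View pics/top0.png

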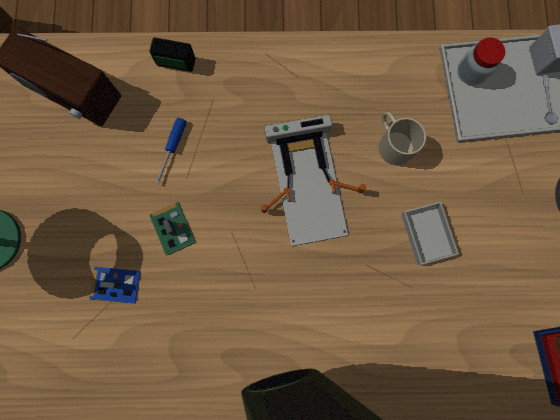

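Candidates shaped like the board are the green one (top 172,228) and the blue one (top 117,285). I'll enlarge both.

```bash
python3 - <<'E'
from h import *
crop('top0',80,110,220,310,'c1',4)
im=cv2.imread('pics/c1.png');print(im.shape)
cv2.imwrite('pics/c1.png',cv2.resize(im,(420,600)))
crop('top0',240,100,380,255,'c2',3.8)
E
```

```text
(800, 560, 3)
```

View pics/c1.png

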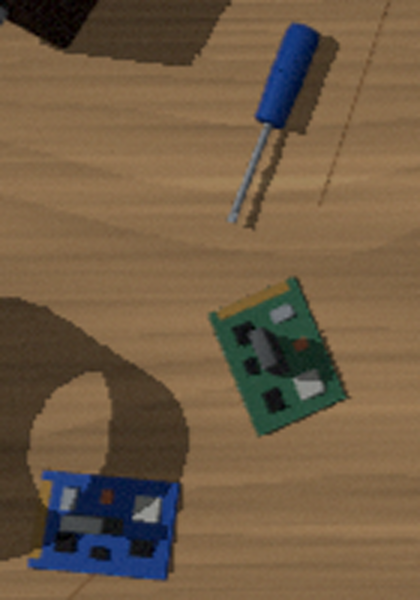

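View pics/c2.png

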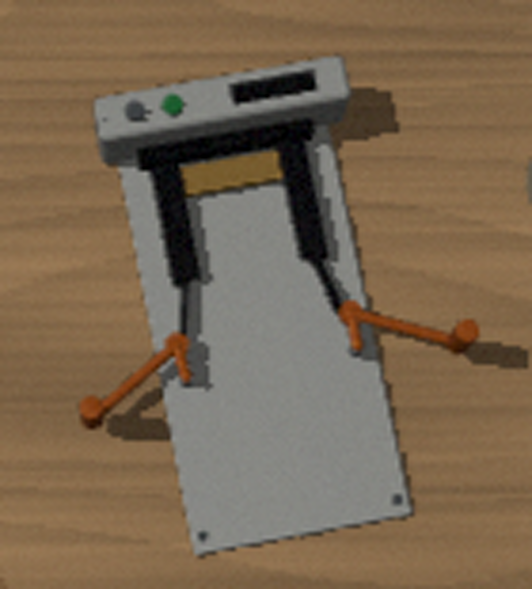

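The green board (top 172,228) has its gold edge at upper left (150,214)-(178,203) and an upright grey handle. It fits the description; the one at (117,285) is blue. Computing poses.

```bash
python3 - <<'E'
from h import *
np.set_printoptions(precision=1,suppress=True)
P=[world('top0',u,v,z=4) for u,v in [(150.3,214.3),(177.7,202.7),(167.7,255.7),(196,242.7)]]
print(np.array(P)); print('ctr',np.mean(P,0)); d=(P[0]+P[1]-P[2]-P[3])[:2]/2; print(np.linalg.norm(d),np.degrees(np.arctan2(d[1],d[0])))
q=lambda u,v:(240+u/3.8,100+v/3.8)
A=world('top0',*q(197,553),z=6);B=world('top0',*q(412,512),z=6)
e=(A-B)[:2];print(A,B,np.linalg.norm(e)); yaw=np.arctan2(e[1],e[0])-np.pi/2;print(np.degrees(yaw))
x=np.array([np.cos(yaw),np.sin(yaw)]);o=(A+B)[:2]/2+125*x;print('hub',o)
for n,(u,v),z in [('postL',(91,410),54),('postR',(465,333),54)]:
  w=world('top0',*q(u,v),z=z);r=w[:2]-o;print(n,w,r@x,r@[-x[1],x[0]])
E
```

```text
[[503.5 326.4   4. ]
 [529.1 266.1   4. ]
 [410.9 285.    4. ]
 [438.7 223.5   4. ]]
ctr [470.5 275.2   4. ]
100.6208026027068 24.65270616477288
[429.5  11.8   6. ] [ 451.8 -114.2    6. ] 128.00965522788655
10.030045347231814
hub [563.8 -29.4]
postL [506.4  71.7  54. ] -38.87333744151849 109.57030888521433
postR [ 548.1 -140.9   54. ] -34.80625999161857 -107.0193315960217
```

```bash
cat >> h.py <<'E'
def to(x,y,z,ang=None):
    s=readout.get_state();R=s['tool_rot'];p=s['tcp_pos']
    cur=np.degrees(np.arctan2(R[1,0],R[0,0]))
    print('t',round(s['t'],2),'pos',np.round(p,1),'ang',round(cur,2),'F',np.round(s['wrist_force'],1),'w',round(s['width'],1))
    print('slide',np.round(R.T@(np.array([x,y,z])-p),1),'yaw',None if ang is None else round(cur-ang,2))
E
for i in 1 ; do python3 -m pendant '[{"slide":[170,-150,-10],"yaw":0},{"slide":[170,-150,-10],"yaw":0},{"slide":[170,-150,-10],"yaw":0},{"slide":[170,-150,-10],"yaw":0},{"slide":[170,-150,-10],"yaw":0}]'; done
python3 -m pendant '[{"slide":[170,-150,-10],"yaw":0},{"slide":[170,-150,-10],"yaw":0},{"slide":[170,-150,-10],"yaw":0},{"slide":[170,-150,-10],"yaw":0},{"slide":[170,-150,-10],"yaw":0}]'
python3 -m pendant '[{"slide":[170,-150,-10],"yaw":0},{"slide":[170,-150,-10],"yaw":0},{"slide":[170,-150,-10],"yaw":0},{"slide":[170,-150,-10],"yaw":0},{"slide":[170,-150,-10],"yaw":0}]'
python3 -c "
from h import *
to(540,-30,240,18)"
```

```text
t: 0.6
tcp_pos: [319.2, -418.5, 224.3]
tool_rot: [[0.949, 0.315, 0.0], [0.315, -0.949, 0.001], [0.0, -0.001, -1.0]]
wrist_force: [0.3, 0.3, 0.3]
width: 95.4
t: 1.1
tcp_pos: [433.5, -222.8, 234.5]
tool_rot: [[0.949, 0.316, 0.0], [0.316, -0.949, 0.001], [0.0, -0.001, -1.0]]
wrist_force: [0.0, -0.5, -0.5]
width: 95.0
t: 1.6
tcp_pos: [547.8, -26.9, 244.4]
tool_rot: [[0.949, 0.316, -0.0], [0.316, -0.949, 0.001], [0.0, -0.001, -1.0]]
wrist_force: [0.4, -1.0, 0.1]
width: 95.1
t 1.6 pos [547.8 -26.9 244.4] ang 18.43 F [ 0.4 -1.   0.1] w 95.1
slide [-8.4  0.5  4.4] yaw 0.43
```

Precise motion. Now a wrist picture of the controller.

```bash
python3 -c "
from h import *
snap('wrist','w1')
crop('w1',0,0,560,420,'w1b',1.42)"
```

```text
(no output)
```

View pics/w1b.png

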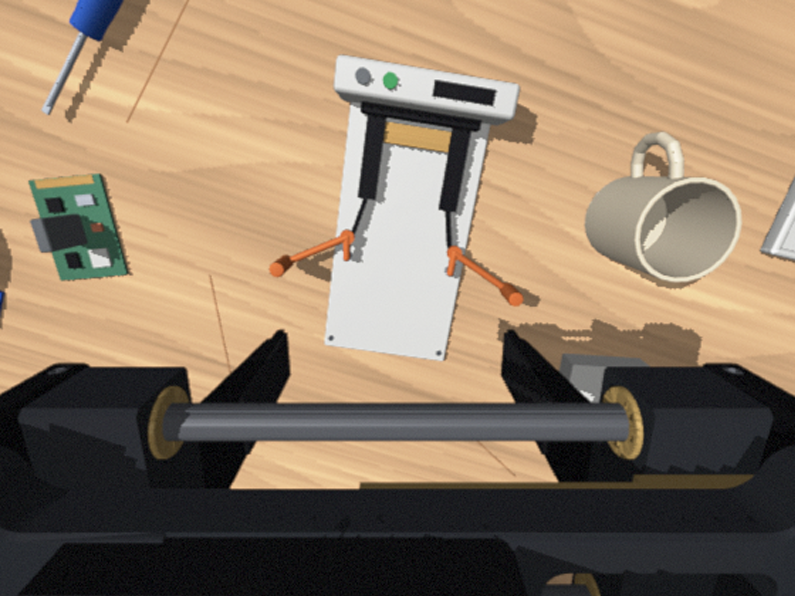

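```bash
python3 -c "
from h import *
crop('w1',180,30,380,260,'w1h',2.6) if 0 else crop('w1',180,60,380,210,'w1h',4)
crop('w1',220,200,330,260,'w1r',6)
crop('w1',10,110,110,210,'w1g',6)"
```

```text
(no output)
```

View pics/w1h.png

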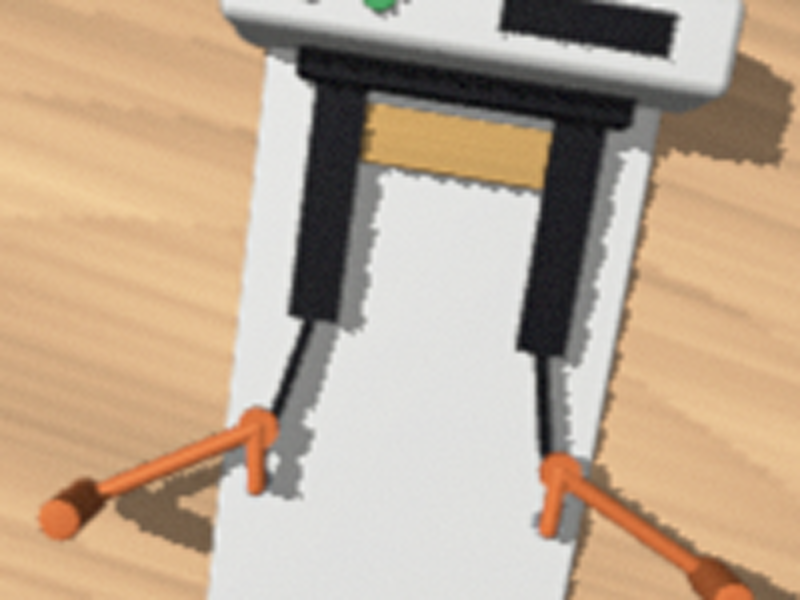

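View pics/w1r.png

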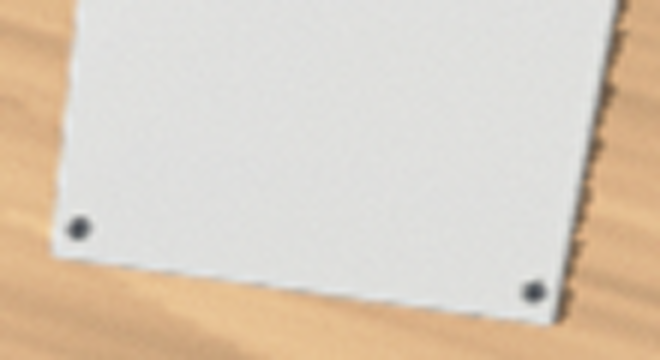

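View pics/w1g.png

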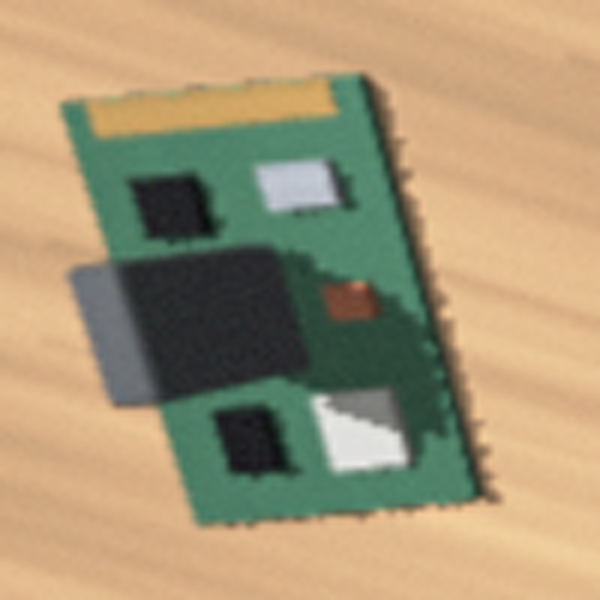

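```bash
cat > m.py <<'E'
from h import *
np.set_printoptions(precision=1,suppress=True)
def q(c,u,v):
    a={'h':(180,60,4),'r':(220,200,6),'g':(10,110,6)}[c]; return a[0]+(u+.5)/a[2]-.5,a[1]+(v+.5)/a[2]-.5
W=lambda c,u,v,z:world('w1',*q(c,u,v),z=z)
A=W('r',52,255,6);B=W('r',553,323,6)
e=(A-B)[:2];yaw=np.arctan2(e[1],e[0])-np.pi/2
x=np.array([np.cos(yaw),np.sin(yaw)]);y=np.array([-x[1],x[0]]);o=(A+B)[:2]/2+125*x
print('hub',o,np.degrees(yaw),np.linalg.norm(e))
for n,u,v,z in [('Lout',290,315,17.5),('Lin',335,322,17.5),('Rin',520,350,17.5),('Rout',566,357,17.5),('Lin2',365,95,17.5),('Rin2',553,122,17.5),('goldL',360,163,12),('goldR',542,190,12),('pivL',258,422,22),('pivR',561,468,22),('postL',60,520,54),('postR',733,596,54),('plateLtop',268,55,6),('plateRbot',572,600,6),('plateRtop',655,115,6)]:
    w=W('h',u,v,z);r=w[:2]-o;print(n,w,'hub:',r@x,r@y)
P=[W('g',u,v,4) for u,v in [(62,102),(367,73),(197,525),(482,495)]]
d=(P[0]+P[1]-P[2]-P[3])[:2]/2;print('board',np.mean(P,0),np.linalg.norm(d),np.degrees(np.arctan2(d[1],d[0])))
e=(P[0]-P[1]+P[2]-P[3])[:2]/2;print(np.linalg.norm(e),np.degrees(np.arctan2(e[1],e[0]))-90)
H=[W('g',u,v,50) for u,v in [(68,270),(120,264),(112,407),(162,400)]];print('handle',np.mean(H,0),np.array(H))
E
python3 m.py
```

```text
hub [565.2 -27.3] 9.97838107953912 128.5736036264626
Lout [590.3  24.   17.5] hub: 33.608678291653 46.162317931716906
Lin [592.8   9.1  17.5] hub: 33.53166325946558 31.042063211371268
Rin [603.6 -52.6  17.5] hub: 33.46563262677453 -31.581370137712053
Rout [606.3 -68.1  17.5] hub: 33.43674911099003 -47.279231680137805
Lin2 [662.9  21.3  17.5] hub: 104.6324632058444 30.906413479988984
Rin2 [674.1 -38.   17.5] hub: 105.43270170882236 -29.443327216877673
goldL [643.3  16.8  12. ] hub: 84.59594598368248 29.88385959257647
goldR [654.2 -42.4  12. ] hub: 85.01112148660545 -30.302451749223344
pivL [553.5  23.7  22. ] hub: -2.6744607460780223 52.220565484905954
pivR [571.  -78.9  22. ] hub: -3.2248075717516187 -51.84156646907018
postL [509.5  72.4  54. ] hub: -37.60012274147043 107.83505019081342
postR [ 553.5 -140.2   54. ] hub: -31.064472700205705 -109.17272517268337
plateLtop [665.6  55.4   6. ] hub: 113.20891556093491 64.03542351158158
plateRbot [ 524.2 -103.2    6. ] hub: -53.488429775435854 -67.60886748710698
plateRtop [688.1 -70.    6. ] hub: 113.66532716717957 -63.340718932078474
board [473.1 277.8   4. ] 99.04292337522249 23.2227063234246
70.94730030301392 23.954469027996538
handle [472.8 278.2  50. ] [[483.7 288.8  50. ]
 [488.3 278.7  50. ]
 [457.1 277.6  50. ]
 [462.  267.7  50. ]]
```

```bash
python3 -c "
from h import *
to(473,278,130,23.8)"
```

```text
t 1.65 pos [548.9 -24.9 244.4] ang 18.53 F [-1.   2.3  0.2] w 94.9
slide [  24.1 -311.1  115.2] yaw -5.27
```

```bash
python3 -m pendant '[{"slide":[4,-48,10],"yaw":-1},{"slide":[8,-96,20],"yaw":-2},{"slide":[12,-144,30],"yaw":-3},{"slide":[15,-190,40],"yaw":-4},{"slide":[18,-235,55],"yaw":-5.2}]' 60
python3 -c "
from h import *
to(473,278,130,23.8)"
```

```text
t: 2.15
tcp_pos: [489.8, 200.3, 189.7]
tool_rot: [[0.917, 0.399, 0.001], [0.399, -0.917, 0.0], [0.001, 0.0, -1.0]]
wrist_force: [0.1, 0.3, 0.4]
width: 62.2
t 2.15 pos [489.8 200.3 189.7] ang 23.5 F [0.1 0.3 0.4] w 62.2
slide [ 15.5 -78.   59.7] yaw -0.3
```

```bash
python3 -m pendant '[{"slide":[8,-39,25],"yaw":0},{"slide":[15,-74,45],"yaw":0},{"slide":[15,-78,60],"yaw":0},{"slide":[15,-78,60],"yaw":0}]' 
python3 -c "
from h import *
to(473,278,130,23.8)
snap('wrist','w2')
crop('w2',140,60,420,270,'w2b',2.85)"
```

```text
t: 2.55
tcp_pos: [470.8, 275.7, 126.4]
tool_rot: [[0.917, 0.4, -0.005], [0.4, -0.917, -0.003], [-0.006, 0.001, -1.0]]
wrist_force: [0.3, -0.6, -0.4]
width: 60.2
t 2.55 pos [470.8 275.7 126.4] ang 23.57 F [ 0.3 -0.6 -0.4] w 60.2
slide [ 2.9 -1.2 -3.7] yaw -0.23
```

View pics/w2b.png

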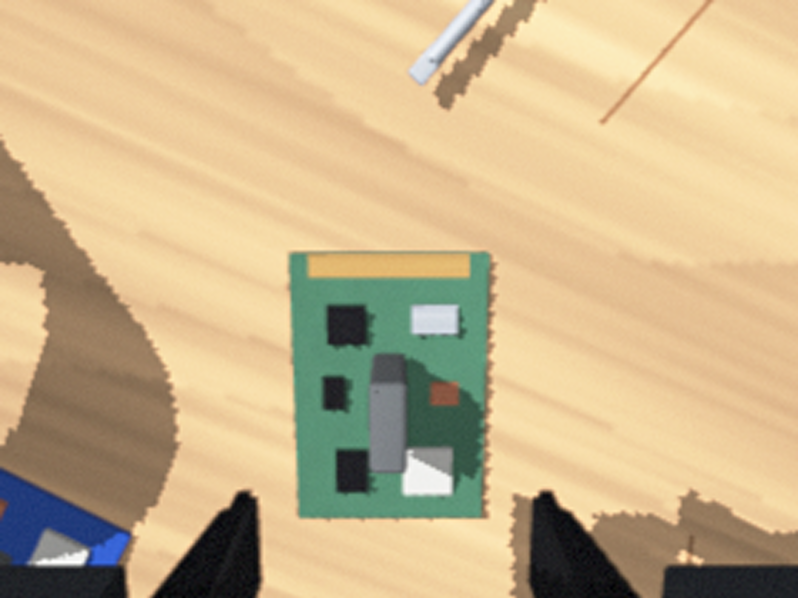

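```bash
python3 -c "
from h import *
W=lambda u,v,z:world('w2',140+u/2.85,60+v/2.85,z=z)
H=[W(*p,50) for p in [(371,384),(405,384),(405,471),(371,471)]];print(np.mean(H,0))
P=[W(*p,4) for p in [(290,252),(491,252),(299,518),(488,518)]];print(np.mean(P,0))
d=(P[0]+P[1]-P[2]-P[3])[:2]/2;print(np.linalg.norm(d),np.degrees(np.arctan2(d[1],d[0])))
e=(P[0]-P[1]+P[2]-P[3])[:2]/2;print(np.linalg.norm(e),np.degrees(np.arctan2(e[1],e[0]))-90)
d=H[0]+H[1]-H[2]-H[3];print(np.degrees(np.arctan2(d[1],d[0])))
to(473,278,14,24)
"
```

```text
[472.23364914 278.1536162   50.        ]
[472.29077541 276.88612133   4.        ]
100.08520707897802 24.08866811827429
70.9348484760324 23.49467291173093
23.38477155924176
t 2.6 pos [472.1 275.4 128.1] ang 23.5 F [-0.2 -0.3 -0.3] w 60.0
slide [  2.2  -2.1 114.1] yaw -0.5
```

```bash
python3 -m pendant '[{"slide":[1,-2,25],"yaw":0},{"slide":[1,-2,55],"yaw":0},{"slide":[1,-2,85],"yaw":0},{"slide":[1,-2,105],"yaw":0},{"slide":[1,-2,113],"yaw":0}]' 40
python3 -m pendant '[{"slide":[0,0,0],"yaw":0}]'
python3 -c "
from h import *
to(472.2,277.8,14,23.7)
snap('wrist','w3')
crop('w3',140,100,420,310,'w3b',2.85)"
```

```text
t: 3.1
tcp_pos: [473.2, 276.7, 15.5]
tool_rot: [[0.918, 0.396, -0.002], [0.396, -0.918, -0.001], [-0.002, 0.0, -1.0]]
wrist_force: [-1.1, -0.8, -0.1]
width: 40.3
t: 3.2
tcp_pos: [473.5, 277.4, 16.6]
tool_rot: [[0.918, 0.397, -0.001], [0.397, -0.918, -0.001], [-0.001, 0.0, -1.0]]
wrist_force: [0.1, 0.1, 1.2]
width: 39.9
t 3.2 pos [473.5 277.4  16.6] ang 23.37 F [0.1 0.1 1.2] w 39.9
slide [-1.1 -0.9  2.6] yaw -0.33
```

View pics/w3b.png

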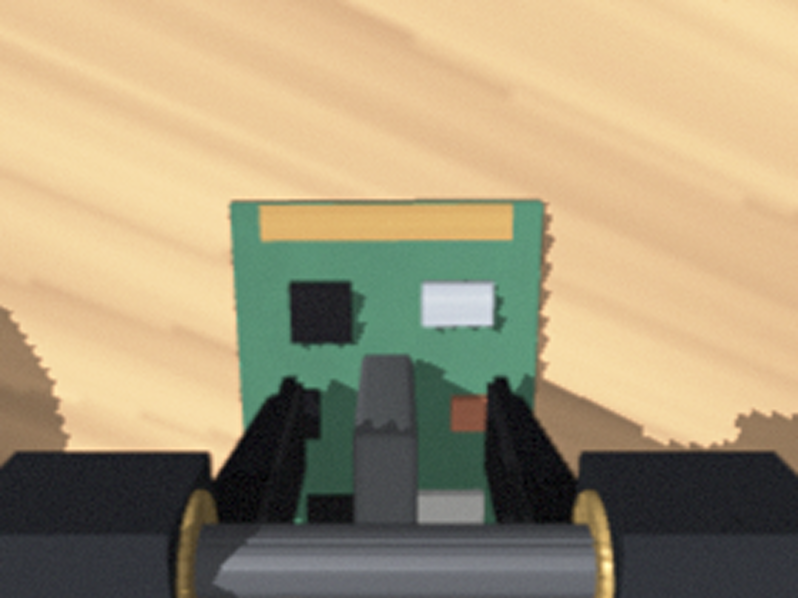

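```bash
python3 -m pendant '[{"slide":[-0.5,-1.3,2],"yaw":-0.3},{"slide":[-0.5,-1.3,2],"yaw":-0.3},{"slide":[-0.5,-1.3,2],"yaw":-0.3},{"slide":[-0.5,-1.3,2],"yaw":-0.3},{"slide":[-0.5,-1.3,2],"yaw":-0.3}]' 5 20
python3 -c "
from h import *
to(472.2,277.8,14,23.7)"
```

```text
t: 3.75
tcp_pos: [472.6, 279.7, 15.3]
tool_rot: [[0.915, 0.403, 0.001], [0.403, -0.915, 0.0], [0.001, 0.0, -1.0]]
wrist_force: [0.0, -1.2, 1.5]
width: 12.1
t 3.75 pos [472.6 279.7  15.3] ang 23.78 F [ 0.  -1.2  1.5] w 12.1
slide [-1.1  1.6  1.3] yaw 0.08
```

```bash
python3 -m pendant '[{"slide":[0,0,-10],"yaw":0},{"slide":[0,0,-30],"yaw":0},{"slide":[0,0,-55],"yaw":0},{"slide":[0,0,-80],"yaw":0},{"slide":[0,0,-85],"yaw":0}]'
python3 -m pendant '[{"slide":[0,0,0],"yaw":0}]'
python3 -c "
from h import *
to(506,-39,100,10)
snap('wrist','w4')
crop('w4',140,130,420,340,'w4b',2.85)"
```

```text
t: 4.25
tcp_pos: [474.3, 280.5, 103.6]
tool_rot: [[0.915, 0.403, 0.006], [0.403, -0.915, 0.003], [0.006, -0.0, -1.0]]
wrist_force: [0.9, 0.3, -1.2]
width: 12.2
t: 4.35
tcp_pos: [472.9, 279.8, 100.8]
tool_rot: [[0.915, 0.403, 0.002], [0.403, -0.915, 0.001], [0.002, -0.0, -1.0]]
wrist_force: [0.1, -0.1, -2.5]
width: 11.8
t 4.35 pos [472.9 279.8 100.8] ang 23.77 F [ 0.1 -0.1 -2.5] w 11.8
slide [-98.2 305.1   0.6] yaw 13.77
```

View pics/w4b.png

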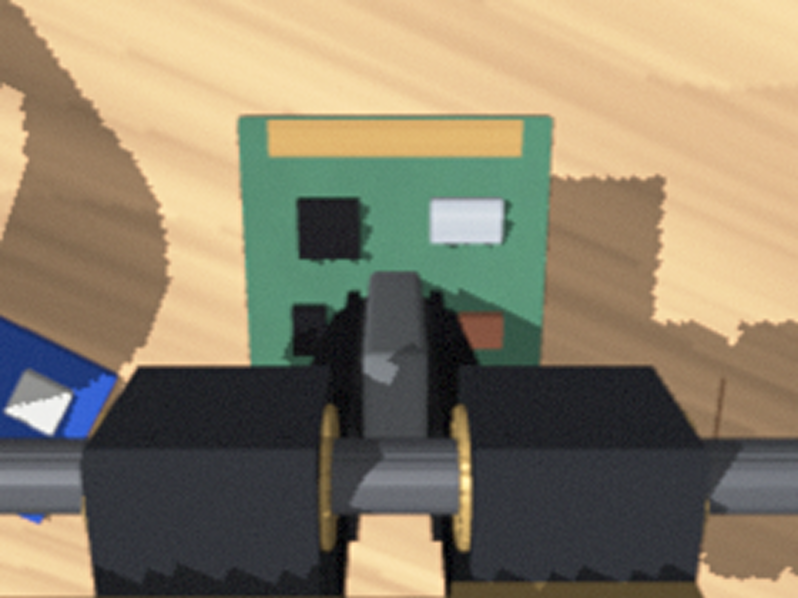

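```bash
python3 -c "
from h import *
f=np.load('pics/w4.npz')
for p in [(239,116),(552,116),(395,120)]:
  u,v=140+p[0]/2.85,130+p[1]/2.85
  w=world('w4',u,v,z=89.5);print(f['R'].T@(w-f['p']), f['R'].T@(world('w4',u,v+3)-f['p']))
"
```

```text
[ 48.94117686 -33.96933824  11.44635609] [ 47.10359318 -33.99823677  11.06371525]
[48.85452612 35.09532311 11.43917779] [ 31.0244721   52.36644066 101.0627229 ]
[48.00833765  0.45495763 11.44060296] [46.16726503  0.45285869 11.06006365]
```

```bash
python3 -m pendant '[{"slide":[-13,40,0],"yaw":2},{"slide":[-29,89,0],"yaw":4},{"slide":[-45,138,0],"yaw":6.5},{"slide":[-60,185,0],"yaw":9},{"slide":[-73,225,0],"yaw":12}]'
python3 -c "
from h import *
to(505,-37.7,100,10)"
```

```text
t: 4.9
tcp_pos: [494.5, 42.1, 97.6]
tool_rot: [[0.979, 0.202, -0.003], [0.202, -0.979, -0.0], [-0.003, -0.001, -1.0]]
wrist_force: [0.7, -0.5, -0.5]
width: 12.0
t 4.9 pos [494.5  42.1  97.6] ang 11.64 F [ 0.7 -0.5 -0.5] w 12.0
slide [-5.9 80.3 -2.5] yaw 1.64
```

```bash
python3 -m pendant '[{"slide":[-3,40,0],"yaw":1},{"slide":[-5,68,0],"yaw":1.7},{"slide":[-6,80,0],"yaw":1.7},{"slide":[-6,80,0],"yaw":1.7},{"slide":[-6,80,0],"yaw":1.7}]'
python3 -c "
from h import *
to(505,-37.7,40,10)
snap('wrist','w5')
crop('w5',140,0,420,210,'w5b',2.85)"
```

```text
t: 5.4
tcp_pos: [505.8, -34.6, 98.6]
tool_rot: [[0.985, 0.175, -0.002], [0.175, -0.985, 0.001], [-0.002, -0.001, -1.0]]
wrist_force: [0.4, 0.1, -2.1]
width: 11.9
t 5.4 pos [505.8 -34.6  98.6] ang 10.08 F [ 0.4  0.1 -2.1] w 11.9
slide [-1.3  3.  58.6] yaw 0.08
```

View pics/w5b.png

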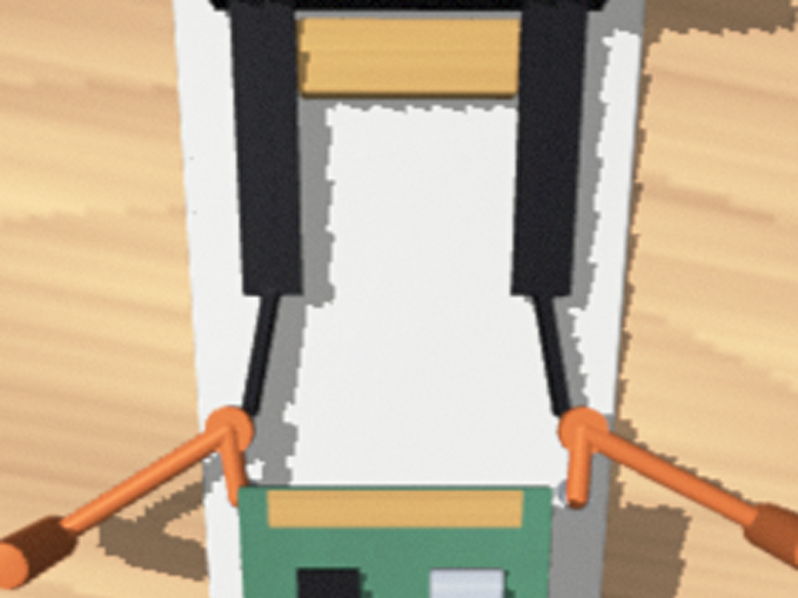

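```bash
python3 -c "
from h import *
f=np.load('pics/w5.npz')
np.set_printoptions(precision=1,suppress=True)
for n,p,z in [('Lo',(245,296),17.5),('Li',(302,294),17.5),('Ri',(513,294),17.5),('Ro',(570,296),17.5),('Lo2',(232,15),17.5),('Li2',(295,15),17.5),('Ri2',(521,15),17.5),('Ro2',(586,15),17.5),('gL',(301,95),14),('gR',(517,95),14),('pL',(228,428),22),('pR',(583,428),22),('nL',(240,500),22),('nR',(577,500),22),('bL',(239,487),87.3),('bR',(552,487),87.3)]:
  u,v=140+p[0]/2.85,p[1]/2.85
  w=world('w5',u,v,z=z);print(n,w,'tool',f['R'].T@(w-f['p']), world('w5',u,v)[2])
"
```

```text
Lo [589.1  23.6  17.5] tool [ 92.3 -42.6  81. ] 7.23823927904283
Li [592.5   7.6  17.5] tool [ 92.9 -26.3  81. ] 6.716342050864796
Ri [603.  -51.9  17.5] tool [92.8 34.1 80.9] 16.422394210564647
Ro [605.3 -68.   17.5] tool [92.2 50.5 80.9] 5.425391459101434
Lo2 [658.   35.7  17.5] tool [162.3 -42.5  80.9] 17.882674229032176
Li2 [660.9  19.4  17.5] tool [162.3 -25.9  80.9] 8.070920367687222
Ri2 [671.2 -39.1  17.5] tool [162.1  33.5  80.8] 16.29254597516183
Ro2 [674.1 -56.   17.5] tool [162.1  50.6  80.8] 19.19625514912994
gL [643.4  15.7  14. ] tool [144.4 -25.3  84.4] 12.439224477481218
gR [653.7 -42.4  14. ] tool [144.3  33.7  84.3] 269.17720793943374
pL [551.7  23.2  22. ] tool [ 55.4 -48.8  76.6] 23.67991367433723
pR [569.8 -79.5  22. ] tool [55.3 55.5 76.4] 25.510405107364022
nL [531.   17.1  22. ] tool [ 34.  -46.4  76.6] 88.43329172324917
nR [548.7 -82.7  22. ] tool [33.9 55.  76.5] 25.104804034394903
bL [548.    7.6  87.3] tool [ 48.9 -34.2  11.3] 87.52831584092564
bR [560.  -60.3  87.3] tool [48.8 34.8 11.2] 5.615566180676808
```

```bash
python3 -m pendant '[{"slide":[-0.5,2,20],"yaw":0},{"slide":[-0.5,3.4,42],"yaw":0},{"slide":[-0.5,3.4,60],"yaw":0},{"slide":[-0.5,3.4,68],"yaw":0},{"slide":[-0.5,3.4,72],"yaw":0}]'
python3 -m pendant '[{"slide":[0,0,0],"yaw":0},{"slide":[0,0,0],"yaw":0}]'
python3 -c "
from h import *
to(506.4,-38.1,21.3,10)"
```

```text
t: 5.95
tcp_pos: [506.0, -37.7, 26.7]
tool_rot: [[0.984, 0.176, -0.002], [0.176, -0.984, 0.0], [-0.002, -0.001, -1.0]]
wrist_force: [-0.2, 0.0, -0.9]
width: 12.1
t: 6.15
tcp_pos: [507.4, -38.7, 28.6]
tool_rot: [[0.985, 0.175, 0.002], [0.175, -0.985, -0.0], [0.002, 0.001, -1.0]]
wrist_force: [0.1, 0.7, -1.4]
width: 11.7
t 6.15 pos [507.4 -38.7  28.6] ang 10.1 F [ 0.1  0.7 -1.4] w 11.7
slide [-0.9 -0.7  7.3] yaw 0.1
```

```bash
python3 -m pendant '[{"slide":[0,-0.5,2],"yaw":0},{"slide":[0,-0.5,4],"yaw":0},{"slide":[0,-0.5,5.5],"yaw":0},{"slide":[0,-0.5,6.5],"yaw":0},{"slide":[0,-0.5,6.5],"yaw":0}]'
python3 -c "
from h import *
to(506.4,-38.1,21.3,10)"
```

```text
t: 6.65
tcp_pos: [506.7, -38.4, 21.3]
tool_rot: [[0.985, 0.175, 0.0], [0.175, -0.985, -0.0], [0.0, 0.0, -1.0]]
wrist_force: [-1.0, -0.2, -0.3]
width: 12.1
t 6.65 pos [506.7 -38.4  21.3] ang 10.06 F [-1.  -0.2 -0.3] w 12.1
slide [-0.2 -0.4 -0. ] yaw 0.06
```

```bash
python3 -m pendant '[{"slide":[8,0,0],"yaw":0},{"slide":[18,0,0],"yaw":0},{"slide":[27,0,0],"yaw":0},{"slide":[34,0,0],"yaw":0},{"slide":[38,0,0],"yaw":0}]'
python3 -c "
from h import *
to(550,-30,21.3,10)
snap('wrist','w6')
crop('w6',140,80,420,290,'w6b',2.85)"
```

```text
t: 7.15
tcp_pos: [544.8, -31.6, 21.2]
tool_rot: [[0.985, 0.175, -0.0], [0.175, -0.985, -0.0], [-0.0, 0.0, -1.0]]
wrist_force: [-1.3, -0.5, 2.2]
width: 11.9
t 7.15 pos [544.8 -31.6  21.2] ang 10.09 F [-1.3 -0.5  2.2] w 11.9
slide [ 5.4 -0.7 -0.1] yaw 0.09
```

View pics/w6b.png

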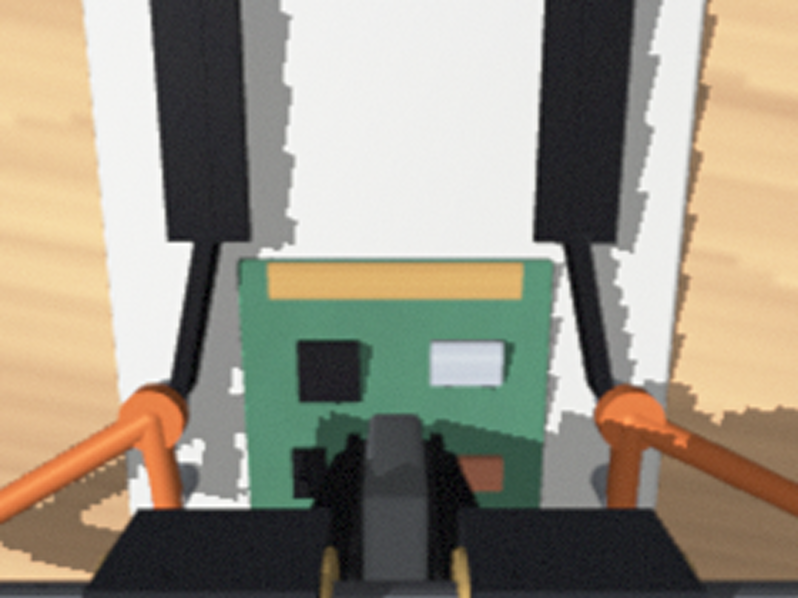

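```bash
python3 -m pendant '[{"slide":[6,-0.7,0],"yaw":0},{"slide":[13,-0.7,0],"yaw":0},{"slide":[20,-0.7,0],"yaw":0},{"slide":[26,-0.7,0],"yaw":0},{"slide":[30,-0.7,0],"yaw":0}]'
python3 -c "
from h import *
to(550,-30,21.3,10)
snap('wrist','w7')
crop('w7',140,80,420,290,'w7b',2.85)"
```

```text
t: 7.7
tcp_pos: [573.9, -25.7, 21.2]
tool_rot: [[0.985, 0.175, -0.0], [0.175, -0.985, -0.0], [-0.0, -0.0, -1.0]]
wrist_force: [-1.5, -0.6, 2.2]
width: 11.7
t 7.7 pos [573.9 -25.7  21.2] ang 10.07 F [-1.5 -0.6  2.2] w 11.7
slide [-24.3   0.1  -0.1] yaw 0.07
```

View pics/w7b.png

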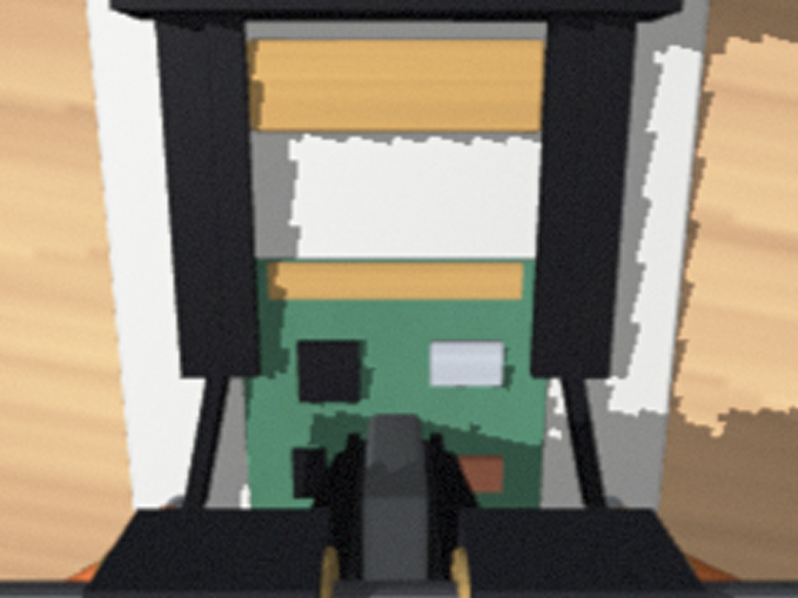

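The board's edge (row 260) is centred between the lips and well below the connector face (row 130), about 27 mm to go. I'll advance gently.

```bash
python3 -m pendant '[{"slide":[5,0,0],"yaw":0},{"slide":[10,0,0],"yaw":0},{"slide":[15,0,0],"yaw":0},{"slide":[19,0,0],"yaw":0},{"slide":[21,0,0],"yaw":0}]'
python3 -m pendant '[{"slide":[0.6,0,0],"yaw":0},{"slide":[1.2,0,0],"yaw":0},{"slide":[1.8,0,0],"yaw":0},{"slide":[2.4,0,0],"yaw":0},{"slide":[3,0,0],"yaw":0}]'
python3 -c "
from h import *
to(550,-30,21.3,10)"
```

```text
t: 8.25
tcp_pos: [594.4, -22.0, 21.2]
tool_rot: [[0.985, 0.175, -0.0], [0.175, -0.985, -0.0], [-0.0, -0.0, -1.0]]
wrist_force: [-0.9, -0.0, 2.4]
width: 11.8
t: 8.75
tcp_pos: [597.0, -21.6, 21.2]
tool_rot: [[0.985, 0.175, -0.0], [0.175, -0.985, 0.0], [-0.0, -0.0, -1.0]]
wrist_force: [-2.7, -0.3, 2.6]
width: 12.0
t 8.75 pos [597.  -21.6  21.2] ang 10.07 F [-2.7 -0.3  2.6] w 12.0
slide [-47.7   0.1  -0.1] yaw 0.07
```

```bash
python3 -m pendant '[{"slide":[0.4,0,0],"yaw":0},{"slide":[0.8,0,0],"yaw":0},{"slide":[1.2,0,0],"yaw":0},{"slide":[1.6,0,0],"yaw":0},{"slide":[2,0,0],"yaw":0}]'
python3 -c "
from h import *
to(550,-30,21.3,10)"
```

```text
t: 9.25
tcp_pos: [599.0, -21.3, 21.2]
tool_rot: [[0.985, 0.175, 0.0], [0.175, -0.985, -0.0], [0.0, 0.0, -1.0]]
wrist_force: [-2.2, -0.8, 2.0]
width: 11.9
t 9.25 pos [599.  -21.3  21.2] ang 10.07 F [-2.2 -0.8  2. ] w 11.9
slide [-49.8   0.   -0.1] yaw 0.07
```

```bash
python3 -m pendant '[{"slide":[0.4,0,0],"yaw":0},{"slide":[0.8,0,0],"yaw":0},{"slide":[1.2,0,0],"yaw":0},{"slide":[1.6,0,0],"yaw":0},{"slide":[2,0,0],"yaw":0}]'
python3 -c "
from h import *
to(550,-30,21.3,10)
snap('wrist','w8')
crop('w8',140,80,420,290,'w8b',2.85)"
```

```text
t: 9.75
tcp_pos: [600.8, -20.9, 21.2]
tool_rot: [[0.985, 0.175, -0.001], [0.175, -0.985, -0.0], [-0.001, -0.0, -1.0]]
wrist_force: [-3.9, -0.9, 5.0]
width: 12.1
t 9.75 pos [600.8 -20.9  21.2] ang 10.07 F [-3.9 -0.9  5. ] w 12.1
slide [-51.6   0.1  -0.1] yaw 0.07
```

View pics/w8b.png

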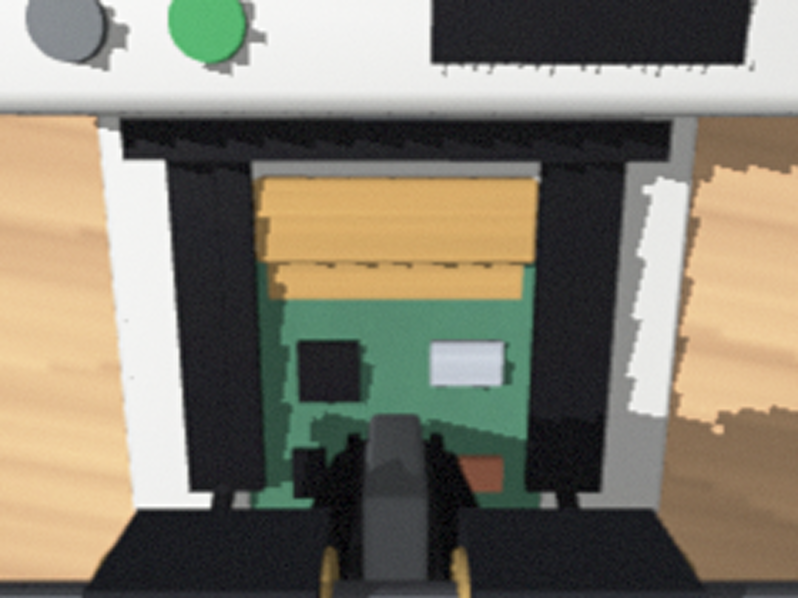

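```bash
python3 -m pendant '[{"slide":[0.3,0,0],"yaw":0},{"slide":[0.6,0,0],"yaw":0},{"slide":[0.9,0,0],"yaw":0},{"slide":[1.2,0,0],"yaw":0},{"slide":[1.5,0,0],"yaw":0}]'
python3 -c "
from h import *
to(550,-30,21.3,10)"
```

```text
t: 10.3
tcp_pos: [600.9, -20.8, 21.3]
tool_rot: [[0.985, 0.175, -0.004], [0.175, -0.985, -0.0], [-0.004, -0.0, -1.0]]
wrist_force: [-10.3, -1.6, 10.0]
width: 11.9
t 10.3 pos [600.9 -20.8  21.3] ang 10.07 F [-10.3  -1.6  10. ] w 11.9
slide [-51.7   0.1   0.2] yaw 0.07
```

```bash
python3 -m pendant '[{"slide":[0.2,0,-0.4],"yaw":0},{"slide":[0.4,0,-0.4],"yaw":0},{"slide":[0.6,0,-0.4],"yaw":0},{"slide":[0.6,0,-0.4],"yaw":0}]'
python3 -c "
from h import *
to(550,-30,21.3,10)"
```

```text
t: 10.7
tcp_pos: [601.2, -20.8, 21.4]
tool_rot: [[0.985, 0.175, -0.005], [0.175, -0.985, -0.0], [-0.005, -0.0, -1.0]]
wrist_force: [-9.3, -1.9, 8.7]
width: 12.0
t 10.7 pos [601.2 -20.8  21.4] ang 10.06 F [-9.3 -1.9  8.7] w 12.0
slide [-52.    0.1   0.3] yaw 0.06
```

```bash
python3 -m pendant '[{"slide":[0.3,0,-0.4],"yaw":0},{"slide":[0.6,0,-0.4],"yaw":0},{"slide":[0.9,0,-0.4],"yaw":0},{"slide":[0.9,0,-0.4],"yaw":0}]'
python3 -c "
from h import *
to(550,-30,21.3,10)
snap('wrist','w9')
crop('w9',140,80,420,290,'w9b',2.85)"
```

```text
t: 11.1
tcp_pos: [602.0, -20.7, 21.4]
tool_rot: [[0.985, 0.175, -0.005], [0.175, -0.985, -0.0], [-0.005, -0.0, -1.0]]
wrist_force: [-8.2, -1.8, 7.2]
width: 12.2
t 11.1 pos [602.  -20.7  21.4] ang 10.06 F [-8.2 -1.8  7.2] w 12.2
slide [-52.8   0.1   0.3] yaw 0.06
```

View pics/w9b.png

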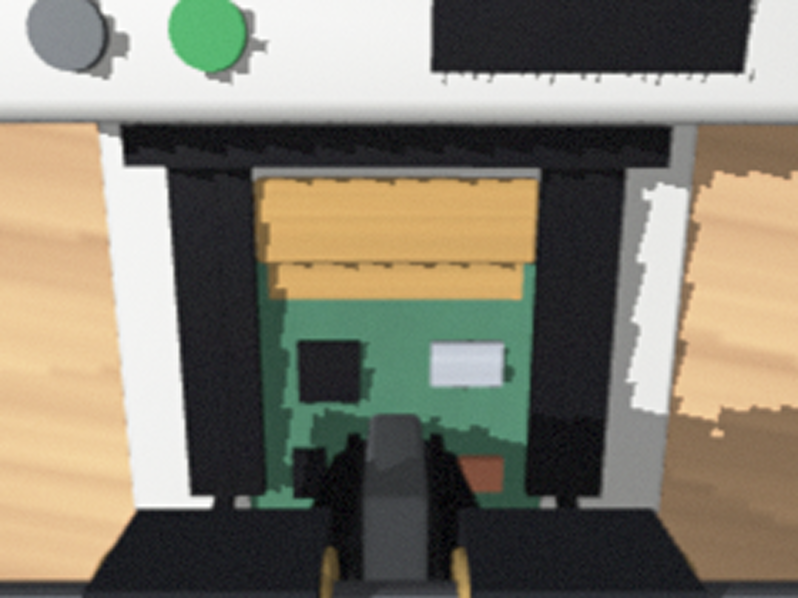

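The connector has started to yield (gap to the black bar at row 170 shrank by a few px): the board is against it. I'll relax and release.

```bash
python3 -m pendant '[{"slide":[-0.8,0,-0.3],"yaw":0},{"slide":[-1.2,0,-0.3],"yaw":0}]'
python3 -m pendant '[{"slide":[0,0,0],"yaw":0},{"slide":[0,0,0],"yaw":0},{"slide":[0,0,0],"yaw":0}]' 34
python3 -m pendant '[{"slide":[0,0,-8],"yaw":0},{"slide":[0,0,-25],"yaw":0},{"slide":[0,0,-55],"yaw":0},{"slide":[0,0,-90],"yaw":0},{"slide":[0,0,-115],"yaw":0}]'
python3 -c "
from h import *
to(530,-30,200,10)"
```

```text
t: 11.35
tcp_pos: [601.9, -20.6, 21.3]
tool_rot: [[0.985, 0.175, -0.001], [0.175, -0.985, 0.0], [-0.001, -0.0, -1.0]]
wrist_force: [-1.8, -1.3, -1.4]
width: 11.8
t: 11.65
tcp_pos: [603.4, -20.4, 22.5]
tool_rot: [[0.985, 0.175, 0.001], [0.175, -0.985, 0.0], [0.001, 0.0, -1.0]]
wrist_force: [0.6, -0.5, 0.1]
width: 30.1
t: 12.15
tcp_pos: [604.2, -20.7, 141.8]
tool_rot: [[0.985, 0.175, 0.005], [0.175, -0.985, -0.001], [0.005, 0.001, -1.0]]
wrist_force: [0.5, 0.3, 0.1]
width: 34.2
t 12.15 pos [604.2 -20.7 141.8] ang 10.07 F [0.5 0.3 0.1] w 34.2
slide [-74.4  -3.7 -58.5] yaw 0.07
```

```bash
python3 -m pendant '[{"slide":[-20,0,-30],"yaw":0},{"slide":[-45,0,-60],"yaw":0},{"slide":[-65,0,-75],"yaw":0},{"slide":[-70,0,-80],"yaw":0},{"slide":[-70,0,-80],"yaw":0}]' 0
python3 -c "
from h import *
to(540,-30,200,10)
snap('wrist','w10')
crop('w10',140,20,400,215,'w10b',3.05)"
```

```text
t: 12.65
tcp_pos: [534.3, -32.9, 219.5]
tool_rot: [[0.985, 0.174, 0.004], [0.174, -0.985, -0.001], [0.004, 0.001, -1.0]]
wrist_force: [-0.4, -0.3, -0.1]
width: 1.8
t 12.65 pos [534.3 -32.9 219.5] ang 10.05 F [-0.4 -0.3 -0.1] w 1.8
slide [ 6.  -1.9 19.6] yaw 0.05
```

View pics/w10b.png

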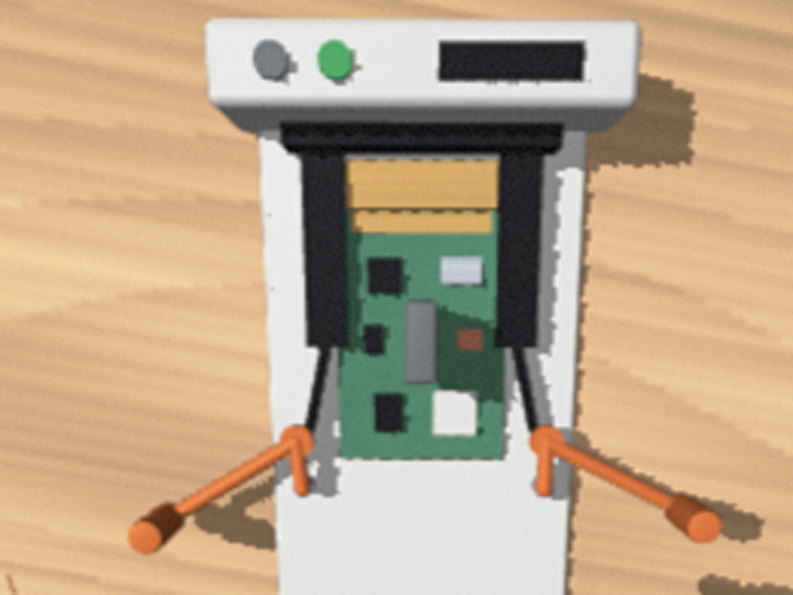

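View pics/w10.png

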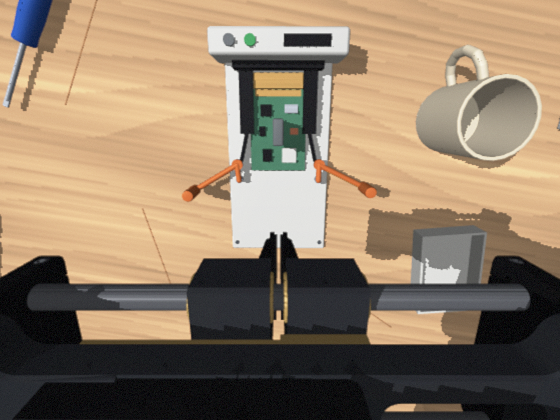

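```bash
cat > lv.py <<'E'
from h import *
np.set_printoptions(precision=1,suppress=True)
Y=np.radians(10.07);F0=np.array([570.2,-27.05])
Rf=np.array([[np.cos(Y),-np.sin(Y)],[np.sin(Y),np.cos(Y)]])
fr=lambda p:Rf.T@(np.array(p)[:2]-F0)
wd=lambda p:F0+Rf@np.array(p)
def pose(side,th,D):
    # tool xy & tool angle for lever angle th (rad from open), pusher centre D from post centre
    a=np.arctan2(59,-27)+th
    u=np.array([np.cos(a),np.sin(a)]);n=np.array([-np.sin(a),np.cos(a)])
    c=np.array([-10,52])+65*u-n*D
    ang=np.degrees(a)+90+90   # tool x angle in frame s.t. +y tool (=ang-90) along n
    if side<0: c=c*[1,-1]; ang=-(ang)
    if side<0: pass
    ang=(ang+180)%360-180
    w=wd(c); return w,((ang+10.07+180)%360-180)
E
python3 - <<'E'
from lv import *
for n,(u,v) in [('L',(145,537)),('R',(703,527))]:
    w=world('w10',140+u/3.05,20+v/3.05,z=54);f=fr(w)
    d=f-np.array([-10,52 if n=='L' else -52]);a=np.arctan2(abs(d[1]),d[0])
    print(n,w,f,np.hypot(*d),'th',a-np.arctan2(59,-27))
for u,v in [(440,150)]: print('mug',fr(world('w10',455,120,z=0)),world('w10',418,115,z=40))
print(readout.get_state()['joint_positions'])
for s in (1,-1):
  for th in (0,.6,1.15): print(s,th,pose(s,th,19),pose(s,th,32))
E
```

```text
L [509.3  72.   54. ] [-42.6 108.2] 65.00741513679698 th 0.09696021008457878
R [ 550.8 -141.3   54. ] [ -39.1 -109.1] 64.07950769546348 th 0.04159838844426833
mug [  43.9 -227.3] [ 646.9 -176.4   40. ]
[-0.2 -0.1  1.9  0.   1.4  1.2]
1 0 (array([529.9,  86.7]), np.float64(-55.33988283380398)) (array([540.6,  94.1]), np.float64(-55.33988283380398))
1 0.6 (array([497.4,  63.4]), np.float64(-20.96241512595458)) (array([502. ,  75.5]), np.float64(-20.96241512595458))
1 1.15 (array([483.9,  29.2]), np.float64(10.550263606240662)) (array([481.5,  42. ]), np.float64(10.550263606240662))
-1 0 (array([ 571.5, -147.7]), np.float64(75.47988283380397)) (array([ 584.1, -150.9]), np.float64(75.47988283380397))
-1 0.6 (array([ 533., -137.]), np.float64(41.102415125954565)) (array([ 541.5, -146.8]), np.float64(41.102415125954565))
-1 1.15 (array([ 508.5, -109.6]), np.float64(9.589736393759324)) (array([ 510.7, -122.4]), np.float64(9.589736393759324))
```

```bash
python3 - <<'E'
from lv import *
w,a=pose(1,.1,34);print(w,a);to(*w,100,a)
E
```

```text
[535.   93.9] -49.61030488249577
t 12.7 pos [534.1 -32.8 218. ] ang 10.06 F [ 0.5  0.7 -0.3] w 1.1
slide [  22.8 -124.7  118. ] yaw 59.67
```

```bash
python3 -m pendant '[{"slide":[6,-25,10],"yaw":8.5},{"slide":[12,-60,20],"yaw":17},{"slide":[18,-95,40],"yaw":25.5},{"slide":[23,-120,65],"yaw":34},{"slide":[23,-125,90],"yaw":42.5}]' 0 40
python3 - <<'E'
from lv import *
w,a=pose(1,.1,34);print(w,a);to(*w,100,a);print(readout.get_state()['joint_positions'])
E
```

```text
t: 13.2
tcp_pos: [534.5, 97.0, 125.0]
tool_rot: [[0.842, -0.539, -0.002], [-0.539, -0.842, 0.001], [-0.002, 0.0, -1.0]]
wrist_force: [-0.0, -0.3, 0.3]
width: 0.1
[535.   93.9] -49.61030488249577
t 13.2 pos [534.5  97.  125. ] ang -32.61 F [-0.  -0.3  0.3] w 0.1
slide [ 2.2  2.2 25. ] yaw 17.0
[ 0.1 -0.   2.   0.   1.2  2.2]
```

```bash
python3 -m pendant '[{"slide":[1.5,1,20],"yaw":8.5},{"slide":[1.5,1.5,45],"yaw":17},{"slide":[1.5,2,70],"yaw":17},{"slide":[1.5,2,88],"yaw":17},{"slide":[1.5,2,94],"yaw":17}]'
python3 - <<'E'
from lv import *
snap('wrist','w11')
w,a=pose(1,.1,24);print(w,a);to(*w,32,a);print(readout.get_state()['joint_positions'])
E
```

```text
t: 13.7
tcp_pos: [532.3, 91.9, 29.1]
tool_rot: [[0.65, -0.759, -0.007], [-0.76, -0.65, -0.0], [-0.004, 0.006, -1.0]]
wrist_force: [-0.7, 0.8, 0.3]
width: 0.2
[527.4  87.5] -49.61030488249577
t 13.75 pos [532.7  91.8  29.6] ang -49.42 F [ 0.3 -0.7 -0.3] w 0.8
slide [-0.1  6.9 -2.4] yaw 0.19
[0.1 0.1 2.  0.  1.  2.5]
```

View pics/w11.png

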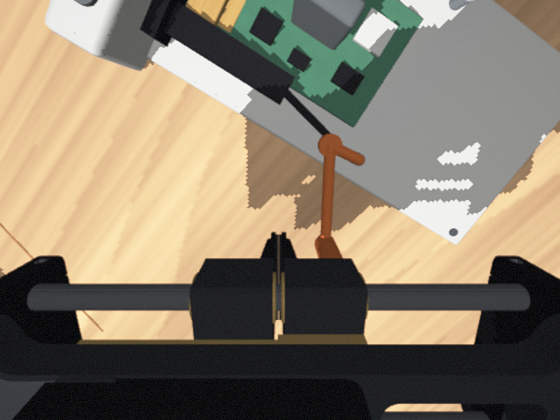

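```bash
python3 -m pendant '[{"slide":[0,3,-1],"yaw":0},{"slide":[0,6,-2],"yaw":0},{"slide":[0,8.5,-2],"yaw":0},{"slide":[0,11,-2],"yaw":0},{"slide":[0,13,-2],"yaw":0}]'
cat >> lv.py <<'E'
def rows(side,ths,D,z=32):
    s=readout.get_state();R=s['tool_rot'];p=s['tcp_pos'];cur=np.degrees(np.arctan2(R[1,0],R[0,0]))
    f=s['wrist_force'];a=np.radians(cur);print('t',s['t'],'pos',p,'ang',cur,'Ftool',R.T@f)
    c=fr(p);d=c-np.array([-10,52*side]);d[1]*=side;r=np.hypot(*d);print('pusher r',r,'lever th if D:',D,np.arctan2(d[1],d[0])%(2*np.pi)+np.arctan2(D,65)-np.arctan2(59,-27))
    for th in ths:
        w,an=pose(side,th,D);print(th,np.round(R.T@(np.array([*w,z])-p),1),round(cur-an,1))
E
python3 - <<'E'
from lv import *
rows(1,[.1,.2,.3,.4,.5,.6],19)
E
```

```text
t: 14.25
tcp_pos: [525.1, 83.2, 36.0]
tool_rot: [[0.65, -0.76, 0.001], [-0.76, -0.65, 0.0], [0.001, -0.001, -1.0]]
wrist_force: [-0.2, 0.3, -0.1]
width: 0.2
t 14.25 pos [525.1  83.2  36. ] ang -49.44294064476 Ftool [-0.3 -0.1  0.1]
pusher r 66.13106938946068 lever th if D: 19 0.08544904137023668
0.1 [-1.8  0.5  4. ] 0.2
0.2 [-3.4  7.1  4. ] -5.6
0.3 [-4.3 13.8  3.9] -11.3
0.4 [-4.6 20.5  3.9] -17.0
0.5 [-4.2 27.3  3.9] -22.8
0.6 [-3.1 34.   3.9] -28.5
```

```bash
python3 -m pendant '[{"slide":[-2,2,2],"yaw":-1},{"slide":[-2.5,4,3],"yaw":-3},{"slide":[-3.4,7,3],"yaw":-5.6},{"slide":[-4,10.5,3],"yaw":-8.5},{"slide":[-4.3,14,3],"yaw":-11.3}]'
python3 - <<'E'
from lv import *
rows(1,[.3,.4,.5,.6,.7,.8],19)
snap('wrist','w12')
E
```

```text
t: 14.75
tcp_pos: [511.7, 77.8, 32.3]
tool_rot: [[0.788, -0.615, 0.001], [-0.615, -0.788, 0.001], [0.001, -0.001, -1.0]]
wrist_force: [2.2, 0.6, -1.7]
width: 0.5
t 14.75 pos [511.7  77.8  32.3] ang -37.97978399724615 Ftool [ 1.4 -1.8  1.7]
pusher r 68.07121391362932 lever th if D: 19 0.2996963772676571
0.3 [0.3 0.1 0.3] 0.2
0.4 [-1.3  6.7  0.3] -5.6
0.5 [-2.2 13.4  0.3] -11.3
0.6 [-2.4 20.2  0.3] -17.0
0.7 [-2.  26.9  0.3] -22.7
0.8 [-0.9 33.6  0.3] -28.5
```

View pics/w12.png

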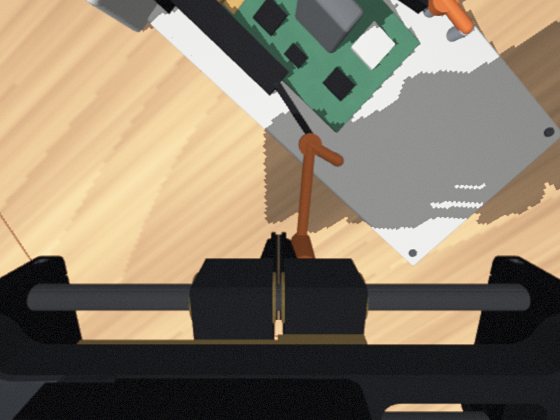

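```bash
python3 -m pendant '[{"slide":[-0.8,4,0],"yaw":-3.4},{"slide":[-1.5,8,0],"yaw":-6.8},{"slide":[-2,12,0],"yaw":-10.2},{"slide":[-2.3,16,0],"yaw":-13.6},{"slide":[-2.4,20,0],"yaw":-17}]'
python3 - <<'E'
from lv import *
rows(1,[.6,.7,.8,.9,1.0],19)
E
```

```text
t: 15.3
tcp_pos: [497.2, 63.7, 32.3]
tool_rot: [[0.933, -0.359, 0.001], [-0.359, -0.933, 0.001], [0.0, -0.001, -1.0]]
wrist_force: [1.4, 2.2, -0.7]
width: 0.3
t 15.3 pos [497.2  63.7  32.3] ang -21.021284713833275 Ftool [ 0.5 -2.6  0.7]
pusher r 67.98802596710382 lever th if D: 19 0.5979066804249098
0.6 [0.2 0.2 0.3] -0.1
0.7 [-1.3  6.8  0.3] -5.8
0.8 [-2.2 13.5  0.3] -11.5
0.9 [-2.5 20.3  0.3] -17.2
1.0 [-2.  27.   0.3] -23.0
```

```bash
python3 -m pendant '[{"slide":[-0.6,3,0],"yaw":-2.8},{"slide":[-1.2,6,0],"yaw":-5.5},{"slide":[-1.7,9,0],"yaw":-8},{"slide":[-2,11.5,0],"yaw":-10},{"slide":[-2.2,13.5,0],"yaw":-11.5}]'
python3 - <<'E'
from lv import *
rows(1,[.8,.9,1.0],19)
snap('wrist','w13')
E
```

```text
t: 15.8
tcp_pos: [490.1, 51.8, 32.2]
tool_rot: [[0.986, -0.166, -0.0], [-0.166, -0.986, 0.001], [-0.0, -0.001, -1.0]]
wrist_force: [0.3, 1.8, 1.0]
width: 0.3
t 15.8 pos [490.1  51.8  32.2] ang -9.582814790747939 Ftool [ 0.  -1.8 -1. ]
pusher r 67.87068110816672 lever th if D: 19 0.802982890557911
0.8 [ 0.2 -0.2  0.2] -0.1
0.9 [-1.4  6.4  0.2] -5.8
1.0 [-2.3 13.1  0.2] -11.5
```

View pics/w13.png

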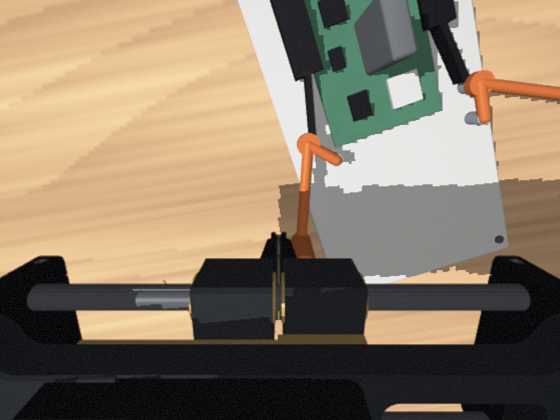

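```bash
python3 -m pendant '[{"slide":[0,-8,0],"yaw":0},{"slide":[0,-18,0],"yaw":0},{"slide":[0,-18,-30],"yaw":-5},{"slide":[0,-18,-65],"yaw":-13},{"slide":[0,-18,-80],"yaw":-20}]'
python3 - <<'E'
from lv import *
w,a=pose(-1,.04,36);print(w,a);to(*w,110,a)
E
```

```text
t: 16.35
tcp_pos: [495.3, 70.1, 115.7]
tool_rot: [[0.983, 0.186, 0.005], [0.186, -0.983, 0.0], [0.005, 0.001, -1.0]]
wrist_force: [0.7, 0.0, 0.5]
width: 0.2
[ 585.1 -152.6] 73.1880516532807
t 16.35 pos [495.3  70.1 115.7] ang 10.7 F [0.7 0.  0.5] w 0.2
slide [ 46.8 235.5   6.1] yaw -62.49
```

```bash
python3 -m pendant '[{"slide":[8,42,0],"yaw":-8},{"slide":[17,90,0],"yaw":-16},{"slide":[27,138,0],"yaw":-24.5},{"slide":[37,185,0],"yaw":-33},{"slide":[45,226,0],"yaw":-41.5}]'
python3 - <<'E'
from lv import *
w,a=pose(-1,.04,36);print(w,a);to(*w,110,a)
E
```

```text
t: 16.85
tcp_pos: [579.5, -146.5, 112.3]
tool_rot: [[0.618, 0.786, 0.001], [0.786, -0.618, -0.0], [0.0, 0.001, -1.0]]
wrist_force: [0.5, 0.2, 0.3]
width: 0.9
[ 585.1 -152.6] 73.1880516532807
t 16.85 pos [ 579.5 -146.5  112.3] ang 51.86 F [0.5 0.2 0.3] w 0.9
slide [-1.3  8.2  2.3] yaw -21.33
```

```bash
python3 -m pendant '[{"slide":[0,5,0],"yaw":-8},{"slide":[0,7,5],"yaw":-16},{"slide":[0,7,30],"yaw":-21.3},{"slide":[0,7,60],"yaw":-21.3},{"slide":[0,7,74],"yaw":-21.3}]'
python3 - <<'E'
from lv import *
snap('wrist','w14')
rows(-1,[.05,.1,.15,.2,.25,.3],19,z=33)
E
```

```text
t: 17.35
tcp_pos: [582.3, -148.1, 35.2]
tool_rot: [[0.295, 0.955, -0.004], [0.955, -0.295, 0.001], [0.0, -0.004, -1.0]]
wrist_force: [-0.8, 0.6, -1.5]
width: 0.3
t 17.4 pos [ 581.2 -147.8   33.5] ang 72.83469703930263 Ftool [-0.2 -1.7  1. ]
pusher r 68.80169188465666 lever th if D: 19 -0.1403446722056625
0.05 [ -3.8 -12.5   0.5] 0.2
0.1 [ -4.6 -15.7   0.6] 3.1
0.15 [ -5.3 -19.    0.6] 5.9
0.2 [ -5.8 -22.4   0.6] 8.8
0.25 [ -6.2 -25.8   0.6] 11.7
0.3 [ -6.4 -29.1   0.7] 14.5
```

View pics/w14.png

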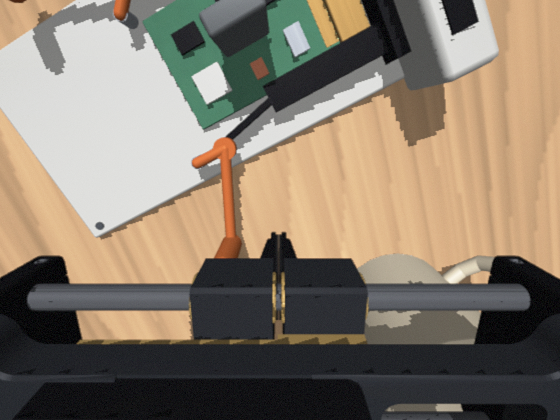

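```bash
python3 -m pendant '[{"slide":[-2,-4,0],"yaw":0},{"slide":[-4,-9,0],"yaw":0},{"slide":[-4.2,-14,0],"yaw":1.5},{"slide":[-5,-17.5,0],"yaw":4.5},{"slide":[-5.6,-21,0],"yaw":7.6}]'
python3 - <<'E'
from lv import *
rows(-1,[.2,.3,.4,.5,.6],19,z=33)
E
```

```text
t: 17.9
tcp_pos: [562.5, -148.7, 39.8]
tool_rot: [[0.422, 0.906, 0.003], [0.906, -0.422, -0.001], [0.0, 0.003, -1.0]]
wrist_force: [1.5, -0.5, 0.3]
width: 0.5
t 17.9 pos [ 562.5 -148.7   39.8] ang 65.02393000930986 Ftool [ 0.2  1.6 -0.3]
pusher r 69.0879761778302 lever th if D: 19 0.1321707891188062
0.2 [-0.1 -4.9  6.8] 1.0
0.3 [ -1.5 -11.5   6.8] 6.7
0.4 [ -2.3 -18.2   6.8] 12.5
0.5 [ -2.4 -25.    6.8] 18.2
0.6 [ -1.9 -31.7   6.8] 23.9
```

```bash
python3 -m pendant '[{"slide":[-0.5,-4,1],"yaw":1.5},{"slide":[-1,-8,3],"yaw":4},{"slide":[-1.6,-12,5],"yaw":7.2},{"slide":[-2,-16,6],"yaw":10.5},{"slide":[-2.3,-20,6],"yaw":14}]'
python3 - <<'E'
from lv import *
rows(-1,[.4,.5,.6,.7,.8],19,z=33)
E
```

```text
t: 18.4
tcp_pos: [544.0, -142.9, 33.9]
tool_rot: [[0.629, 0.778, 0.004], [0.778, -0.629, -0.002], [0.001, 0.004, -1.0]]
wrist_force: [1.6, -1.6, 1.4]
width: 0.4
t 18.4 pos [ 544.  -142.9   33.9] ang 51.0555382188911 Ftool [-0.2  2.2 -1.4]
pusher r 67.86980750298 lever th if D: 19 0.4152676217098201
0.4 [0.5 0.9 0.9] -1.5
0.5 [-1.3 -5.6  0.9] 4.2
0.6 [ -2.4 -12.3   0.9] 10.0
0.7 [ -2.8 -19.    0.9] 15.7
0.8 [ -2.5 -25.8   0.8] 21.4
```

```bash
python3 -m pendant '[{"slide":[-0.9,-4,0],"yaw":3},{"slide":[-1.6,-8,0],"yaw":6.2},{"slide":[-2.3,-12,0],"yaw":9.7},{"slide":[-2.6,-16,0],"yaw":13},{"slide":[-2.8,-20,0],"yaw":16.5}]'
python3 - <<'E'
from lv import *
rows(-1,[.7,.8,.9,1,1.1],19,z=33)
E
```

```text
t: 18.9
tcp_pos: [526.4, -132.7, 33.9]
tool_rot: [[0.824, 0.567, 0.003], [0.567, -0.824, -0.002], [0.001, 0.003, -1.0]]
wrist_force: [-0.1, -2.5, 2.1]
width: -0.1
t 18.9 pos [ 526.4 -132.7   33.9] ang 34.558957728803605 Ftool [-1.5  2.  -2.1]
pusher r 68.07661670640063 lever th if D: 19 0.7156116277738915
0.7 [0.6 0.9 0.9] -0.8
0.8 [-1.  -5.7  0.9] 4.9
0.9 [ -2.  -12.3   0.9] 10.6
1 [ -2.4 -19.1   0.9] 16.4
1.1 [ -2.  -25.9   0.8] 22.1
```

Now the slower stretch, where the nose meets the board.

```bash
python3 -m pendant '[{"slide":[-0.4,-2,0],"yaw":1.7},{"slide":[-0.7,-4,0],"yaw":3.4},{"slide":[-1,-6,0],"yaw":5.1},{"slide":[-1.3,-8,0],"yaw":6.8},{"slide":[-1.7,-10,0],"yaw":8.5}]'
python3 - <<'E'
from lv import *
rows(-1,[.8,.9,1,1.1],19,z=33)
E
```

```text
t: 19.4
tcp_pos: [519.0, -125.3, 33.6]
tool_rot: [[0.898, 0.44, 0.002], [0.44, -0.898, -0.002], [0.001, 0.002, -1.0]]
wrist_force: [-0.2, -1.2, 0.8]
width: 0.4
t 19.4 pos [ 519.  -125.3   33.6] ang 26.132505654152364 Ftool [-0.7  1.  -0.8]
pusher r 67.77099055485995 lever th if D: 19 0.8704441669517649
0.8 [1.5 4.5 0.6] -3.5
0.9 [-0.5 -1.9  0.6] 2.2
1 [-1.8 -8.6  0.5] 7.9
1.1 [ -2.4 -15.3   0.5] 13.7
```

```bash
python3 -m pendant '[{"slide":[-0.5,-1.5,0],"yaw":1.6},{"slide":[-0.8,-3,0],"yaw":3},{"slide":[-1.1,-4.5,0],"yaw":4.3},{"slide":[-1.4,-6,0],"yaw":5.6},{"slide":[-1.7,-7.5,0],"yaw":7}]'
python3 - <<'E'
from lv import *
rows(-1,[.9,1,1.1],19,z=33)
snap('wrist','w15')
E
```

```text
t: 19.9
tcp_pos: [513.8, -118.6, 32.4]
tool_rot: [[0.945, 0.327, 0.0], [0.327, -0.945, -0.0], [0.0, 0.0, -1.0]]
wrist_force: [1.0, -1.9, 1.6]
width: 0.1
t 19.9 pos [ 513.8 -118.6   32.4] ang 19.116992353555236 Ftool [ 0.3  2.1 -1.6]
pusher r 67.75310786696593 lever th if D: 19 0.9959367767286369
0.9 [ 2.1  6.2 -0.6] -4.8
1 [-0.  -0.3 -0.6] 0.9
1.1 [-1.5 -6.9 -0.6] 6.7
```

View pics/w15.png

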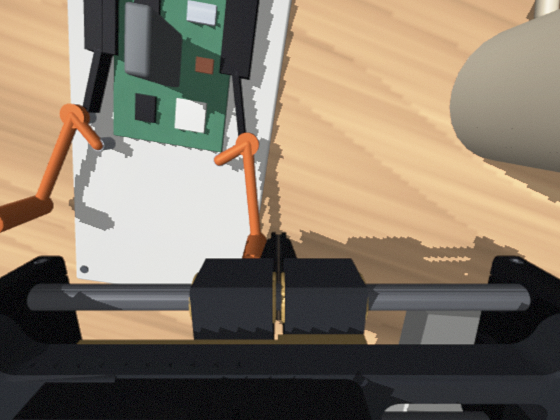

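```bash
python3 -m pendant '[{"slide":[-0.3,-1.2,0],"yaw":1.1},{"slide":[-0.6,-2.4,0],"yaw":2.2},{"slide":[-0.9,-3.6,0],"yaw":3.3},{"slide":[-1.1,-4.8,0],"yaw":4.5},{"slide":[-1.4,-6,0],"yaw":5.8}]'
python3 - <<'E'
from lv import *
rows(-1,[1,1.1,1.2],19,z=33)
E
```

```text
t: 20.45
tcp_pos: [510.4, -113.6, 32.3]
tool_rot: [[0.973, 0.23, 0.0], [0.23, -0.973, -0.0], [0.0, 0.0, -1.0]]
wrist_force: [0.7, -2.8, 1.5]
width: 0.7
t 20.45 pos [ 510.4 -113.6   32.3] ang 13.319995493977142 Ftool [ 0.1  2.8 -1.5]
pusher r 67.96737825913239 lever th if D: 19 1.0845903160690864
1 [ 2.1  5.4 -0.7] -4.9
1.1 [-0.  -1.1 -0.7] 0.9
1.2 [-1.5 -7.7 -0.7] 6.6
```

```bash
python3 -m pendant '[{"slide":[0,8,0],"yaw":0},{"slide":[0,18,0],"yaw":0},{"slide":[0,18,-35],"yaw":4},{"slide":[0,10,-75],"yaw":8},{"slide":[0,-20,-85],"yaw":12}]'
python3 - <<'E'
from lv import *
w,a=pose(1,.78,36);print(w,a);to(*w,110,a)
E
```

```text
t: 20.95
tcp_pos: [508.9, -96.3, 122.2]
tool_rot: [[1.0, 0.018, 0.007], [0.018, -1.0, -0.002], [0.007, 0.002, -1.0]]
wrist_force: [1.1, 0.9, -0.0]
width: 0.4
[494.   69.8] -10.6491748135997
t 20.95 pos [508.9 -96.3 122.2] ang 1.06 F [ 1.1  0.9 -0. ] w 0.4
slide [ -11.9 -166.4   11.7] yaw 11.71
```

```bash
python3 -m pendant '[{"slide":[-3,-48,0],"yaw":3},{"slide":[-6,-96,2],"yaw":6},{"slide":[-9,-144,6],"yaw":9},{"slide":[-11,-164,20],"yaw":11.5},{"slide":[-11,-164,50],"yaw":11.5}]'
python3 -m pendant '[{"slide":[0,0,15],"yaw":0},{"slide":[0,0,30],"yaw":0},{"slide":[0,0,35],"yaw":0},{"slide":[0,0,35],"yaw":0}]'
python3 - <<'E'
from lv import *
rows(1,[.7,.8,.9,1.0,1.1],19,z=33)
E
```

```text
t: 21.45
tcp_pos: [492.5, 72.1, 69.1]
tool_rot: [[0.985, -0.172, 0.005], [-0.172, -0.985, 0.001], [0.005, -0.002, -1.0]]
wrist_force: [0.3, 0.0, 0.0]
width: 0.2
t: 21.85
tcp_pos: [490.0, 69.1, 31.3]
tool_rot: [[0.984, -0.176, -0.003], [-0.176, -0.984, 0.0], [-0.002, 0.0, -1.0]]
wrist_force: [0.5, -0.6, 0.7]
width: 0.4
t 21.85 pos [490.   69.1  31.3] ang -10.140906594968175 Ftool [ 0.6  0.5 -0.7]
pusher r 77.04423754506631 lever th if D: 19 0.5992619722787218
0.7 [ 5.5 10.5 -1.7] 5.1
0.8 [ 3.3 16.9 -1.7] -0.6
0.9 [ 1.8 23.5 -1.7] -6.4
1.0 [ 1.  30.2 -1.7] -12.1
1.1 [ 0.9 37.  -1.7] -17.8
```

```bash
python3 -m pendant '[{"slide":[2,5,0],"yaw":0},{"slide":[3,10,0],"yaw":0},{"slide":[3.3,15,0],"yaw":0},{"slide":[2.8,18,0],"yaw":-2},{"slide":[2.3,21,0],"yaw":-4}]'
python3 - <<'E'
from lv import *
rows(1,[.9,1.0,1.1,1.2],19,z=33)
E
```

```text
t: 22.35
tcp_pos: [489.8, 48.3, 33.0]
tool_rot: [[0.994, -0.105, 0.002], [-0.105, -0.994, 0.001], [0.002, -0.001, -1.0]]
wrist_force: [0.7, 1.5, 0.8]
width: 0.6
t 22.35 pos [489.8  48.3  33. ] ang -6.047673285423223 Ftool [ 0.5 -1.5 -0.8]
pusher r 66.67749800380082 lever th if D: 19 0.8511265604630851
0.9 [-1.9  2.9  0. ] -2.3
1.0 [-3.2  9.5  0. ] -8.0
1.1 [-3.8 16.3  0. ] -13.7
1.2 [-3.8 23.   0. ] -19.5
```

```bash
python3 -m pendant '[{"slide":[-1.3,2,0],"yaw":-1.7},{"slide":[-2.2,4,0],"yaw":-3.4},{"slide":[-2.6,6,0],"yaw":-5},{"slide":[-3,8,0],"yaw":-6.7},{"slide":[-3.2,10,0],"yaw":-8.4}]'
python3 - <<'E'
from lv import *
rows(1,[1.0,1.1,1.2],19,z=33)
E
```

```text
t: 22.85
tcp_pos: [485.7, 38.9, 33.1]
tool_rot: [[0.999, 0.041, 0.002], [0.041, -0.999, 0.001], [0.002, -0.001, -1.0]]
wrist_force: [1.0, 2.6, 1.1]
width: 0.2
t 22.85 pos [485.7  38.9  33.1] ang 2.3558671311277894 Ftool [ 1.1 -2.6 -1.1]
pusher r 67.57292726718492 lever th if D: 19 1.003692496285923
1.0 [-0.1 -0.3  0.1] 0.4
1.1 [-1.7  6.3  0.1] -5.3
1.2 [-2.6 13.   0.1] -11.1
```

```bash
python3 -m pendant '[{"slide":[-0.4,1.4,0],"yaw":-1.2},{"slide":[-0.8,2.8,0],"yaw":-2.4},{"slide":[-1.2,4.2,0],"yaw":-3.6},{"slide":[-1.5,5.3,0],"yaw":-4.5},{"slide":[-1.7,6.3,0],"yaw":-5.3}]'
python3 - <<'E'
from lv import *
rows(1,[1.1,1.15,1.2,1.25],19,z=33)
E
```

```text
t: 23.35
tcp_pos: [483.8, 32.7, 32.6]
tool_rot: [[0.991, 0.134, 0.001], [0.134, -0.991, 0.0], [0.001, -0.0, -1.0]]
wrist_force: [1.3, 3.9, 2.9]
width: 0.8
t 23.35 pos [483.8  32.7  32.6] ang 7.685380988266552 Ftool [ 1.8 -3.7 -2.9]
pusher r 68.20001527304424 lever th if D: 19 1.0989604599789145
1.1 [ 0.4  0.2 -0.4] -0.0
1.15 [-0.4  3.5 -0.4] -2.9
1.2 [-1.1  6.8 -0.4] -5.7
1.25 [-1.7 10.1 -0.4] -8.6
```

```bash
python3 -m pendant '[{"slide":[-0.1,0.7,0],"yaw":-0.6},{"slide":[-0.3,1.4,0],"yaw":-1.2},{"slide":[-0.5,2.1,0],"yaw":-1.8},{"slide":[-0.6,2.8,0],"yaw":-2.4},{"slide":[-0.7,3.5,0],"yaw":-2.9}]'
python3 - <<'E'
from lv import *
rows(1,[1.15,1.2,1.25],19,z=33)
snap('wrist','w16')
E
```

```text
t: 23.85
tcp_pos: [483.2, 29.1, 32.2]
tool_rot: [[0.983, 0.183, -0.0], [0.183, -0.983, 0.0], [-0.0, -0.0, -1.0]]
wrist_force: [-0.4, 2.9, 3.4]
width: 0.3
t 23.85 pos [483.2  29.1  32.2] ang 10.570127189115142 Ftool [ 0.2 -2.9 -3.4]
pusher r 68.40765200546558 lever th if D: 19 1.152847194753381
1.15 [ 0.7  0.  -0.8] 0.0
1.2 [-0.2  3.3 -0.8] -2.8
1.25 [-0.9  6.6 -0.8] -5.7
```

View pics/w16.png

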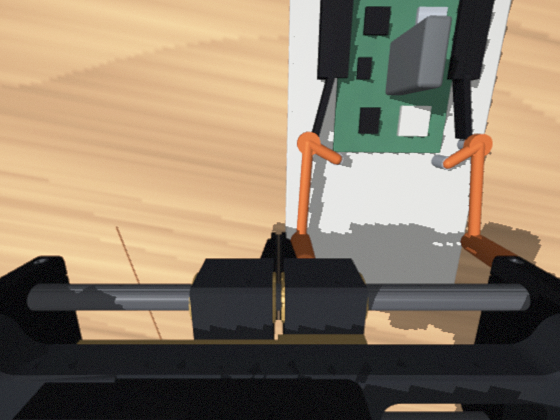

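```bash
python3 -m pendant '[{"slide":[0,0.7,0],"yaw":-0.6},{"slide":[-0.1,1.4,0],"yaw":-1.2},{"slide":[-0.2,2.1,0],"yaw":-1.8},{"slide":[-0.3,2.8,0],"yaw":-2.4},{"slide":[-0.4,3.3,0],"yaw":-2.8}]'
python3 - <<'E'
from lv import *
rows(1,[1.2,1.25],19,z=33)
E
```

```text
t: 24.4
tcp_pos: [483.0, 26.1, 32.0]
tool_rot: [[0.973, 0.231, -0.001], [0.231, -0.973, 0.001], [-0.001, -0.001, -1.0]]
wrist_force: [-2.1, 6.1, 4.1]
width: 0.2
t 24.4 pos [483.   26.1  32. ] ang 13.340399832177354 Ftool [-0.7 -6.4 -4.1]
pusher r 68.36870316135861 lever th if D: 19 1.1954465033704618
1.2 [ 0.5  0.5 -1. ] -0.1
1.25 [-0.3  3.8 -1. ] -2.9
```

```bash
python3 -m pendant '[{"slide":[0,0.5,0],"yaw":-0.4},{"slide":[0,1,0],"yaw":-0.8},{"slide":[0,1.5,0],"yaw":-1.2}]'
python3 - <<'E'
from lv import *
rows(1,[1.2,1.25],19,z=33)
snap('wrist','w17');crop('w17',270,60,550,270,'w17b',2.85)
E
```

```text
t: 24.7
tcp_pos: [482.9, 25.8, 32.1]
tool_rot: [[0.968, 0.25, -0.002], [0.25, -0.968, 0.004], [-0.001, -0.004, -1.0]]
wrist_force: [-4.1, 11.0, 4.7]
width: 0.5
t 24.7 pos [482.9  25.8  32.1] ang 14.500778793377014 Ftool [ -1.2 -11.7  -4.6]
pusher r 68.44375117006808 lever th if D: 19 1.1999405860545065
1.2 [ 0.7  0.2 -0.9] 1.1
1.25 [-0.2  3.5 -1. ] -1.8
```

View pics/w17b.png

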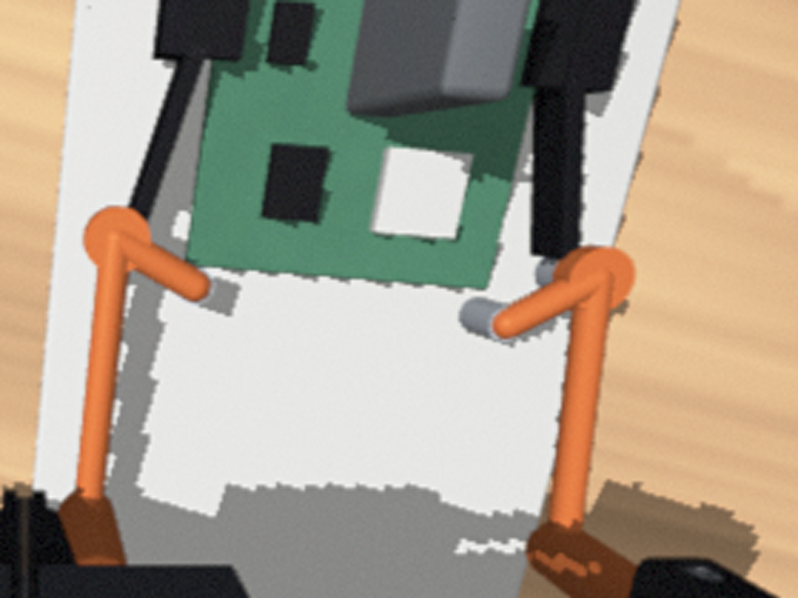

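Left lever is on its stop: force jumped to about 12 N with almost no travel. Backing off and going to finish the right one.

```bash
python3 -m pendant '[{"slide":[0,-8,0],"yaw":0},{"slide":[0,-18,0],"yaw":0},{"slide":[0,-18,-35],"yaw":-2},{"slide":[0,-10,-75],"yaw":-4},{"slide":[0,20,-85],"yaw":-4}]'
python3 - <<'E'
from lv import *
w,a=pose(-1,1.03,36);print(w,a);to(*w,110,a)
E
```

```text
t: 25.25
tcp_pos: [491.2, 5.8, 121.6]
tool_rot: [[0.947, 0.322, 0.007], [0.322, -0.947, -0.001], [0.007, 0.003, -1.0]]
wrist_force: [0.9, -0.3, 0.4]
width: 0.1
[ 517.3 -132.9] 16.465229935329205
t 25.25 pos [491.2   5.8 121.6] ang 18.78 F [ 0.9 -0.3  0.4] w 0.1
slide [-20.  139.7  12. ] yaw 2.32
```

```bash
python3 -m pendant '[{"slide":[-7,48,0],"yaw":1},{"slide":[-13,94,0],"yaw":2},{"slide":[-19,132,2],"yaw":2.3},{"slide":[-19,137,12],"yaw":2.3},{"slide":[-19,137,40],"yaw":2.3}]'
python3 - <<'E'
from lv import *
w,a=pose(-1,1.03,34);print(w,a);to(*w,33,a)
E
```

```text
t: 25.75
tcp_pos: [516.6, -132.9, 79.2]
tool_rot: [[0.961, 0.277, 0.005], [0.277, -0.961, -0.003], [0.005, 0.004, -1.0]]
wrist_force: [-0.2, -0.3, 0.2]
width: 0.7
[ 516.7 -131. ] 16.465229935329205
t 25.75 pos [ 516.6 -132.9   79.2] ang 16.11 F [-0.2 -0.3  0.2] w 0.7
slide [ 0.4 -2.  46.2] yaw -0.36
```

```bash
python3 -m pendant '[{"slide":[0,0,20],"yaw":0},{"slide":[0,0,38],"yaw":0},{"slide":[0,0,44],"yaw":0},{"slide":[0,-6,45],"yaw":0},{"slide":[-1,-12,45],"yaw":0}]'
python3 - <<'E'
from lv import *
rows(-1,[1.0,1.1,1.2],19,z=33)
E
```

```text
t: 26.25
tcp_pos: [510.3, -119.1, 32.7]
tool_rot: [[0.96, 0.28, 0.0], [0.28, -0.96, -0.0], [0.0, 0.0, -1.0]]
wrist_force: [0.5, 0.7, -0.8]
width: 0.3
t 26.25 pos [ 510.3 -119.1   32.7] ang 16.245260940233393 Ftool [ 0.7 -0.6  0.8]
pusher r 70.91498839847206 lever th if D: 19 1.0177299529164991
1.0 [ 3.4  0.2 -0.3] -1.9
1.1 [ 1.6 -6.3 -0.3] 3.8
1.2 [  0.5 -13.   -0.3] 9.5
```

```bash
python3 -m pendant '[{"slide":[1,-2,0],"yaw":0.8},{"slide":[1.6,-4,0],"yaw":1.8},{"slide":[1.6,-6,0],"yaw":3.6},{"slide":[1.5,-7,0],"yaw":4.5},{"slide":[1.3,-8,0],"yaw":5.3}]'
python3 - <<'E'
from lv import *
rows(-1,[1.1,1.15,1.2,1.25],19,z=33)
E
```

```text
t: 26.75
tcp_pos: [509.7, -112.1, 33.1]
tool_rot: [[0.982, 0.189, 0.002], [0.189, -0.982, -0.001], [0.001, 0.001, -1.0]]
wrist_force: [0.3, -1.3, 1.1]
width: 0.3
t 26.75 pos [ 509.7 -112.1   33.1] ang 10.87569114144116 Ftool [ 0.   1.3 -1.1]
pusher r 67.7873278694706 lever th if D: 19 1.1091180440385981
1.1 [0.3 0.6 0.1] -1.6
1.15 [-0.7 -2.7  0.1] 1.3
1.2 [-1.5 -6.   0.1] 4.2
1.25 [-2.1 -9.3  0.1] 7.0
```

```bash
python3 -m pendant '[{"slide":[-0.2,-0.9,0],"yaw":0.4},{"slide":[-0.4,-1.8,0],"yaw":0.8},{"slide":[-0.7,-2.7,0],"yaw":1.3},{"slide":[-0.9,-3.6,0],"yaw":2.1},{"slide":[-1.1,-4.5,0],"yaw":2.9}]'
python3 - <<'E'
from lv import *
rows(-1,[1.15,1.2,1.25],19,z=33)
E
```

```text
t: 27.25
tcp_pos: [507.2, -107.5, 32.3]
tool_rot: [[0.99, 0.138, 0.0], [0.138, -0.99, -0.0], [0.0, 0.0, -1.0]]
wrist_force: [0.7, -0.7, 1.3]
width: 0.6
t 27.25 pos [ 507.2 -107.5   32.3] ang 7.952281692372871 Ftool [ 0.6  0.8 -1.3]
pusher r 68.01351944113887 lever th if D: 19 1.1861937248284269
1.15 [ 1.   2.3 -0.7] -1.6
1.2 [ 0.  -1.  -0.7] 1.2
1.25 [-0.8 -4.3 -0.7] 4.1
```

```bash
python3 -m pendant '[{"slide":[-0.1,-0.6,0],"yaw":0.5},{"slide":[-0.2,-1.2,0],"yaw":1},{"slide":[-0.3,-1.8,0],"yaw":1.5},{"slide":[-0.4,-2.4,0],"yaw":2}]'
python3 - <<'E'
from lv import *
rows(-1,[1.2,1.25],19,z=33)
E
```

```text
t: 27.65
tcp_pos: [506.3, -105.4, 32.3]
tool_rot: [[0.995, 0.104, -0.0], [0.104, -0.995, -0.0], [-0.0, 0.0, -1.0]]
wrist_force: [-0.4, -2.9, 2.1]
width: 0.4
t 27.65 pos [ 506.3 -105.4   32.3] ang 5.9851352595468885 Ftool [-0.7  2.8 -2.1]
pusher r 68.00942896194299 lever th if D: 19 1.2197128284363101
1.2 [ 0.7  1.2 -0.7] -0.7
1.25 [-0.3 -2.1 -0.7] 2.1
```

```bash
python3 -m pendant '[{"slide":[-0.1,-0.6,0],"yaw":0.3},{"slide":[-0.2,-1.2,0],"yaw":0.6},{"slide":[-0.3,-1.8,0],"yaw":0.8}]'
python3 - <<'E'
from lv import *
rows(-1,[1.2,1.25],19,z=33)
E
```

```text
t: 27.95
tcp_pos: [506.2, -105.0, 32.5]
tool_rot: [[0.996, 0.091, 0.001], [0.091, -0.996, -0.003], [0.001, 0.004, -1.0]]
wrist_force: [0.6, -9.2, -0.3]
width: 0.4
t 27.95 pos [ 506.2 -105.    32.5] ang 5.246803913498286 Ftool [-0.2  9.2  0.3]
pusher r 67.960085462452 lever th if D: 19 1.2253965901071373
1.2 [ 0.7  1.6 -0.5] -1.5
1.25 [-0.2 -1.7 -0.5] 1.4
```

Right stop felt too (9 N, 0.4 mm travel for 1.8 mm commanded). Backing off and looking.

```bash
python3 -m pendant '[{"slide":[0,8,0],"yaw":0},{"slide":[0,18,0],"yaw":0},{"slide":[0,18,-40],"yaw":0},{"slide":[0,10,-85],"yaw":0},{"slide":[0,-20,-120],"yaw":0}]'
python3 -m pendant '[{"slide":[5,-30,-20],"yaw":-2},{"slide":[10,-58,-35],"yaw":-5},{"slide":[10,-58,-35],"yaw":-5},{"slide":[10,-58,-35],"yaw":-5}]'
python3 - <<'E'
from lv import *
to(540,-30,190,10)
snap('wrist','w18');crop('w18',160,40,400,220,'w18b',3.3)
snap('top','t18');crop('t18',240,100,380,255,'t18b',3.8)
E
```

```text
t: 28.45
tcp_pos: [504.6, -84.8, 154.4]
tool_rot: [[0.996, 0.087, 0.001], [0.087, -0.996, 0.0], [0.001, -0.0, -1.0]]
wrist_force: [1.5, 1.1, -0.5]
width: 0.3
t: 28.85
tcp_pos: [508.6, -24.7, 187.0]
tool_rot: [[0.984, 0.178, -0.0], [0.178, -0.984, 0.0], [-0.0, -0.0, -1.0]]
wrist_force: [-1.4, -1.0, -1.1]
width: 0.5
t 28.85 pos [508.6 -24.7 187. ] ang 10.25 F [-1.4 -1.  -1.1] w 0.5
slide [29.9 10.8 -3. ] yaw 0.25
```

View pics/w18b.png

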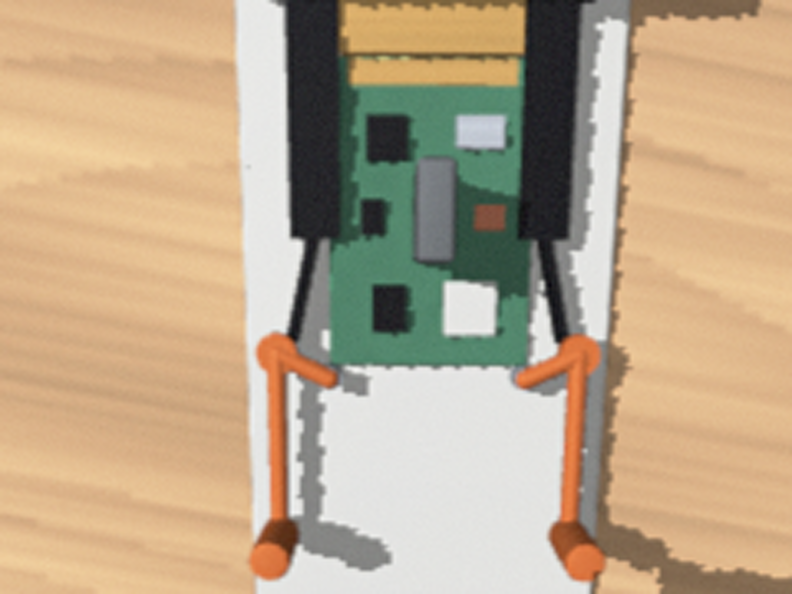

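```bash
python3 -m pendant '[{"slide":[20,8,0],"yaw":0},{"slide":[50,8,0],"yaw":0},{"slide":[60,8,0],"yaw":0},{"slide":[60,8,0],"yaw":0},{"slide":[60,8,0],"yaw":0}]'
python3 - <<'E'
from lv import *
for n,u,v,z in [('rearL',330,365,10),('rearR',527,365,10),('lipL',340,240,17.5),('lipR',520,240,17.5),('goldfaceL',344,53,14),('postL',271,560,54),('postR',586,560,54)]:
    w=world('w18',160+u/3.3,40+v/3.3,z=z);print(n,fr(w))
snap('wrist','w19');crop('w19',160,60,400,240,'w19b',3.3)
E
```

```text
t: 29.45
tcp_pos: [568.3, -22.5, 186.2]
tool_rot: [[0.984, 0.177, -0.002], [0.177, -0.984, 0.0], [-0.002, -0.001, -1.0]]
wrist_force: [-0.2, -0.4, -0.2]
width: 0.5
rearL [-15.2  34.7]
rearR [-15.1 -35.6]
lipL [27.2 30.3]
lipR [ 27.3 -30.4]
goldfaceL [85.  28.4]
postL [-74.5  52.5]
postR [-74.3 -51.5]
```

View pics/w19b.png

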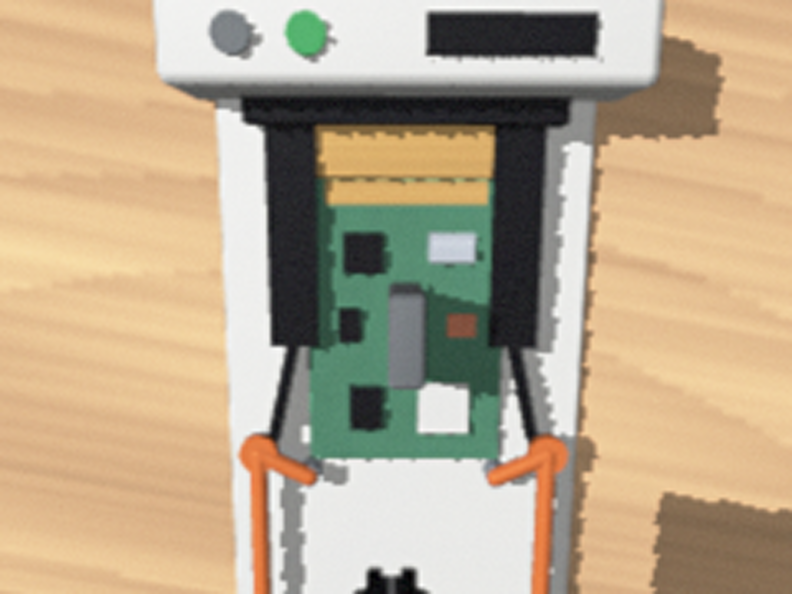

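View pics/t18b.png

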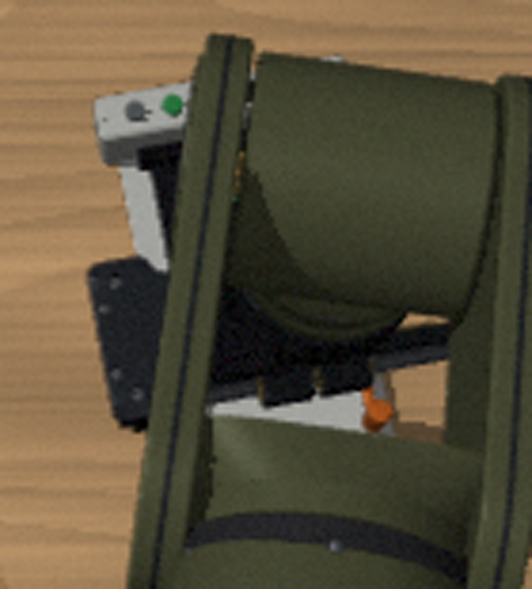

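```bash
python3 - <<'E'
from h import *
snap('scene','s19')
a=cv2.imread('pics/scene0.png').astype(int);b=cv2.imread('pics/s19.png').astype(int)
d=np.abs(a-b).max(2)
for n,(u0,v0,u1,v1) in dict(mug=(212,275,270,330),cover=(130,250,195,300),driver=(340,172,385,218)).items(): print(n,d[v0:v1,u0:u1].mean(),(d[v0:v1,u0:u1]>60).mean())
E
```

```text
mug 12.931347962382445 0.0
cover 25.320615384615383 0.0073846153846153844
driver 13.486956521739131 0.0
```

View pics/s19.png

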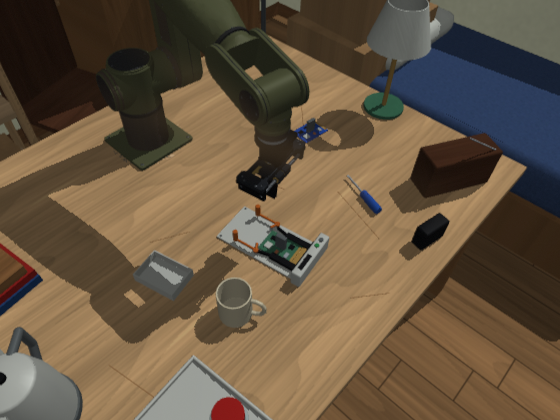

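The scene picture shows the board in its slot with both levers in. The mug (235,303), cover (163,275) and screwdriver (365,197) are where they were; the cover only has the arm's shadow on it. The gripper is clear.

```bash
python3 -c "
from rig import ticket
print(ticket.hand_in())"
```

```text
the job is handed in; nothing more can be done
None
```

The green sensor board is back in the controller with both orange levers swung fully in. I handed the job in at about 29.5 s of the 72 s allowed.

- **Sliding in:** I gripped the board by its grey handle, set it on the plate and slid it along the guides until the connector began to yield. The force there peaked at about 10 N. I let go of the handle before working the levers.
- **Levers:** I pushed the left lever most of the way, then the right, then took each to its hard stop. The stops were felt at about 12 N on the left and 9 N on the right.
- **Last checks:** Both lever posts measured within 1 mm of their closed places. The board's rear edge measured within about 1 mm of where it should be when home, and the connector is pressed back against its bar. That is close to the camera calibration's 2 mm accuracy.
- **Bystanders:** The mug, cover and screwdriver showed no displacement in the before-and-after pictures. The cover's patch differed more than the others, and I put that down to the arm's shadow.

No check failed or disagreed with another.

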